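# Hang a gilded shield in the drying case

## Robot

A 6-joint arm with a two-finger parallel gripper is mounted at the origin on the work surface. World frame = base frame: x ahead of the robot, y to its left, z up, the work surface at z = 0. Lengths are in mm, angles in degrees, forces in N, time in s.
With the tool pointing down it reaches from about 350 to 875 mm from the base axis. Payload 4.2 kg.
Tool frame: the origin (TCP) lies midway between the tips of the shut fingers; the grasp point (between the pads) lies ctrl.grasp_offset behind it (ctrl.grasp_offset is the distance from the TCP to the grasp point, in mm); z points along the fingers, x is the direction in which the jaws open and shut, and the axes are right-handed (so a half turn about z gives the same grasp; the last joint's range is limited). The gripper opens to 87 mm and grips with 3 to 60 N. Pads are 19 mm wide; open, the fingers measure 117 mm over their backs; the gripper's body (75 mm by 190 mm) begins 51 mm behind the grasp point.
Start: joints at [-55.944, 22.042, 0.453, 0, -68.411, -14.817], TCP at [205.968, -590.065, 222.55] pointing down, gripper open.
Joint ranges: [-179.83, 179.83], [-69.29, 118.12], [-61.27, 80.66], [-181.25, 117.63], [-171.15, -9.14], [-177.46, 177.46]. Speed limits (degrees/s): [159.86, 159.86, 180, 180, 180, 180].

## Interface

Orientations are given as [roll, pitch, yaw] about the fixed x, y, z axes, in that order (R = Rz(yaw) Ry(pitch) Rx(roll)).
In Python, from station import ctrl gives the robot as it stands. The module is installed in compiled form; this text tells all that it offers.
- The arm moves only by the tool jog_arm, never from a script. Its argument "increments" is a list of rows, each an object with "rotation": the turn, a rotation vector about the tool's x, y, z in rad, a list of three; "xyz": the shift along the tool's x, y, z in m, a list of three; "fingers": the closure, from 0 (fully open) to 1 (shut). A call has 1 to 20 rows; each row shifts and turns the commanded pose from where the row before left it, along the tool's axes as they then stand; what a row does not reach is not made up. A row lasts 1/10 s, in which the tool goes at most 50 mm and 8.59 degrees, less where a joint would pass 70% of its speed; a pose out of reach is approached as far as the arm can. A call with a gripper value outside its range is refused whole. The fingers move at their own pace and stop on an object; "newtons" is the grip in N (left out, the last holds). Time passes only in rows, so rows that do not move let the fingers close. It gives the time, the measured TCP pose, the force and the opening at its end, in the units of the state.
- ctrl.read_state(): the state, without advancing time (a new reading comes with each control period).
- ctrl.snapshot(name): name is "side" or "top"; returns a dict with "pixels" (384x512x3 uint8, red, green, blue), "depth" (384x512 float32, mm along the optical axis (not along the pixel's ray), 0 where there is no reading), "camera_matrix" (3x3 intrinsics, pixels), "R" (3x3) and "t" (3): a world point X has camera coordinates R X + t. Camera axes: x right, y down, z forward; pixel columns grow to the right and rows downward; lengths in mm; the calibration is good to about 2 mm. A picture is of the moment at which its call begins.
- ctrl.sign_off(): hands the job in, once; it reports no verdict.
The state is a dict: "time": time; "q": joint angles; "qvel": joint speeds; "tau": joint torques, N m; "eef_pos": TCP position; "tool_rot": TCP orientation; "contact_force": force on the tool from outside, world axes, zero at the start; "moment": the same for the moment, N m; "finger_gap": finger opening in mm.
Only numpy, scipy, OpenCV 4.12 (cv2) and the standard library are available. Lean on these libraries where they do the work, as an engineer would, in place of code of your own. Each camera call takes 0.05 s, during which the arm holds its last target.

## Task

Open the drying case and press its folding stay up past straight, so that the lid stands locked by itself and can be let go. Hang the shield by both its holes on the two pins inside and let go of it while the stay is still locked, then break the stay's knee and lower the lid gently, never letting it drop, until it is fully shut over the hanging shield. Leave the paint bottles and the cup as they are.

Things in the scene. Friction and masses are not known exactly. Their poses are not given: they have to be found in the camera images.
- case: Wooden drying case, fixed to the bench: open box 240 (its x) by 190 (its y) by 120 mm high, walls and floor 8 mm, origin under its centre. The lid is hinged on its +y side and lifts at its -y side; the folding stay is outside its +x side. Inside, on two steel posts 12 mm square (28 mm either side of case y = -20 mm, faces at case x = -48 mm, 102 mm high, 44 mm free between them), sit the two pins.
- lid_hinge (a point): Middle of the lid's hinge line, at case (0, 95, 125) mm. The line runs along the case's x.
- lid (a joint): Lid angle in rad: 0 shut, grows as it lifts; 1.40 at most, when the stay is straight (about 1.39 when locked). The lid is a wooden board 250 by 194 by 10 mm, about 0.6 kg, on an almost free hinge: the stay's stiff knee holds it up near the top (above about 1.1 rad), lower down (below about 0.8 rad) it falls.
- lid_knob (a point): Centre of the lid's steel knob: a small cylinder lying along the case's x, 22 mm diameter, 20 mm long, on an 8 mm thick stem, 26 mm beyond the lid's free edge and 218 mm from the hinge line. With the lid shut it sticks out from the -y side at 125 mm height. Pinched on its two end faces (fingers closing along the case's x) it turns between the pads as the lid swings.
- knuckle (a point): Centre of the stay's knee: a steel knuckle, cylinder along the case's x, 24 mm diameter, 16 mm long, 155 mm out from the case's middle on +x, joining two 93 mm flat steel links. With the lid shut it hangs about 32 mm over the bench beside the case; with the lid fully up it stands about 157 mm over the bench, 86 mm from the hinge line towards -y. Can be pinched on its end faces (28 mm clear of the case's wall).
- stay_foot (a point): Pivot of the stay's lower link on the case, at case (155, -60, 95) mm; the knuckle swings about it on a 93 mm radius. The upper link is pivoted on the lid, 95 mm from the hinge line. The links are bars 12 mm wide.
- knee (a joint): Stay's knee in rad: 0 folded (lid shut), 2.40 dead straight, 2.54 at its stop. Locked when pressed past straight up to the stop (over 2.46): lifting the knuckle (up and away from the hinge) locks it and it comes up hard against the stop; pushing the knuckle down breaks it. The knee has stiff friction (0.15 N m: about 4 N at the knuckle near straight), so the stay sags below straight when the lid is merely raised, and stays where it is put.
- pin1 (a point): Point on the axis of the first pin, 10 mm out from its post; at case (-38, -48, 97) mm. The pins are round steel, 6 mm diameter with rounded ends, 24 mm long, pointing along the case's +x and 0.2 rad upwards.
- pin2 (a point): The same point of the second pin, at case (-38, 8, 97) mm: the pins are 56 mm apart and parallel.
- shield: Cast, gilded shield plate, loose, about 0.15 kg (0.1 to 0.2), 8 mm thick (its x), 84 mm wide at the top (its y) narrowing in steps to 44 mm at its foot, 75 mm high; origin in the middle of its bottom edge. It stands upright in the slot of the rest, its lowest 20 mm in the slot. Either face may look outwards when it hangs.
- hole1 (a point): Centre of a through hole, 11 mm across, mid-thickness: 28 mm from the shield's middle on -y, 62 mm above its bottom edge (13 mm below the top edge).
- hole2 (a point): Centre of the other hole, 28 mm from the middle on +y. Hanging, the hole centres lie about 2.5 mm below the pins' axes.
- rest: Fixed wooden rest, 70 (its x) by 110 (its y) by 30 mm high, with a 10 mm wide slot along its y, slot floor at 10 mm.
- paint1: Paint bottle, bystander, 36 mm diameter, 100 mm high, origin at its base.
- paint2: A second paint bottle, as the first.
- cup: Steel cup, bystander, 60 mm across, 55 mm high, origin at its base.
There are look-alikes about, which are no part of the job. What is meant by the shield is not black, purple or red, and is the smaller of those in its own colour.

How it is judged (in metres and radians):
On the way, in this order (a step that is already met when the one before it is completed fails the run):
1. the lid stands on its stay, knee pressed past straight (over 2.46 rad), and the fingers touch neither lid, stay nor case (value of joint knee above 2.46 rad and value of joint lid above 1.3 rad and contact force between the fingers and case below 0.1 N), for 0.3 s.
2. the shield hangs on both pins, let go, with the stay still locked (((distance between hole1 and pin1 below 0.013 m and distance between hole2 and pin2 below 0.013 m) or (distance between hole1 and pin2 below 0.013 m and distance between hole2 and pin1 below 0.013 m)) and contact force between the fingers and shield below 0.1 N and value of joint knee above 2.46 rad), for 0.3 s.
At the end, for the whole second after the job is handed in: The lid is shut (within 0.03 rad) and still, both holes of the shield are on the two pins (hole centres within 13 mm of the pin points), the shield is at rest, and bottles and cup stand upright within 30 mm of where they were (value of joint lid below 0.03 rad and velocity of joint lid below 0.05 rad/s and ((distance between hole1 and pin1 below 0.013 m and distance between hole2 and pin2 below 0.013 m) or (distance between hole1 and pin2 below 0.013 m and distance between hole2 and pin1 below 0.013 m)) and linear speed of shield below 0.03 m/s and distance of each of paint1, paint2, cup from where it was at the start of the episode below 0.03 m and angle between each of paint1, paint2, cup's own z axis and vertical below 0.2 rad); the robot touches nothing.
It fails at once if the lid falls or is slammed (turns down faster than 2.5 rad/s) (velocity of joint lid below -2.5 rad/s).
It fails at once if a bottle or the cup is knocked over or pushed away (30 mm) (distance of any of paint1, paint2, cup from where it was at the start of the episode above 0.03 m or angle between any of paint1, paint2, cup's own z axis and vertical above 0.3 rad).
It also fails if it takes over 72 s, if anything falls off the work surface, if the arm or the gripper's body presses on something with over 40 N, if the wrist force passes 120 N, or if a joint passes its speed limit or range.

## Working session

There is one attempt and no reset: what is moved stays moved. The work goes in short steps, Python scripts to look and compute and a tool call to move; the robot and the scene stay as the last step left them, time stands still between calls to the robot, and variables do not carry over. Pictures are saved under pics/ and viewed, and the job is handed in when it is done.

Besides the shell and the picture viewer there is one more tool, called after ">>>" as name(argument=value, ...), one argument or row to a line, values as JSON. jog_arm: Moves the arm, as the interface text tells. Its arguments: {"type":"object","properties":{"increments":{"type":"array","items":{"type":"object","properties":{"rotation":{"type":"array","items":{"type":"number"}},"xyz":{"type":"array","items":{"type":"number"}},"fingers":{"type":"number"}}}},"newtons":{"type":"number"}},"required":["increments"]}

```bash
mkdir -p pics; ls
python3 - <<'E'
from station import ctrl
import cv2,numpy as np
print(ctrl.read_state(), ctrl.grasp_offset)
for n in("side","top"):
    s=ctrl.snapshot(n)
    cv2.imwrite(f"pics/{n}0.png",cv2.resize(s["pixels"][:,:,::-1],None,fx=1.5,fy=1.5,interpolation=cv2.INTER_CUBIC))
    np.savez(f"{n}0.npz",**s)
    print(n,s["camera_matrix"],s["R"],s["t"])
E
```

```text
pics
{'time': 0.0, 'q': array([-5.59446578e+01,  2.20916120e+01,  3.78868819e-01, -3.03103554e-02,
       -6.84124235e+01, -1.48151261e+01]), 'qvel': array([-0.08341801,  0.04571233,  0.01763048,  0.06344069,  0.00675581,
        0.03346964]), 'tau': array([-1.25155020e-03, -3.90663707e+01,  1.87399739e+01,  4.21970442e+00,
        1.11031780e-02, -1.69934683e-04]), 'eef_pos': array([ 205.75718417, -589.50416436,  221.44101856]), 'tool_rot': array([-1.79995218e+02, -1.28208763e-01,  1.09229028e+02]), 'contact_force': array([-0.49950427,  0.11032271, -0.17913153]), 'moment': array([-0.05547761, -0.06461049,  0.00976006]), 'finger_gap': 86.83857339731743} 18.700000000000003
side [[402.95396719   0.         259.79820547]
 [  0.         402.95396719 196.19043709]
 [  0.           0.           1.        ]] [[ 0.98936104 -0.14505484  0.01112751]
 [-0.07669691 -0.58505353 -0.80735987]
 [ 0.12362165  0.79791695 -0.58995442]] [-522.58997893  132.27660135 1108.34803659]
top [[424.42086152   0.         257.15476267]
 [  0.         424.42086152 193.89109889]
 [  0.           0.           1.        ]] [[ 0.02445147 -0.9994896   0.02055878]
 [-0.98682273 -0.02742166 -0.15946458]
 [ 0.15994694 -0.01638873 -0.98698956]] [ -26.33913533  544.20100492 1060.14891457]
```

View pics/side0.png

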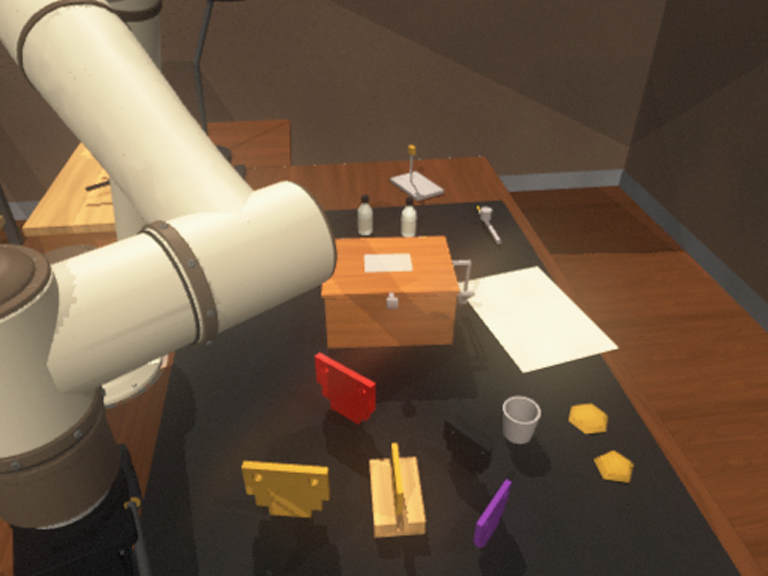

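View pics/top0.png

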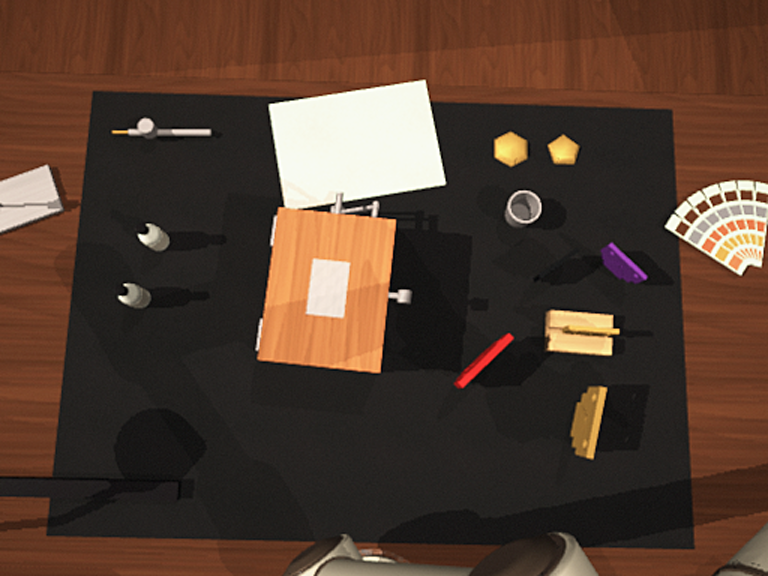

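```bash
cat > h.py <<'E'
import numpy as np,cv2
from scipy.spatial.transform import Rotation as Ro
def cloud(s):
    K=s["camera_matrix"];d=s["depth"].astype(float);v,u=np.mgrid[:384,:512]
    P=np.stack([(u-K[0,2])/K[0,0]*d,(v-K[1,2])/K[1,1]*d,d],-1)
    X=(P-s["t"])@s["R"]; X[d==0]=np.nan
    return X
def proj(s,X):
    p=np.atleast_2d(X)@s["R"].T+s["t"];K=s["camera_matrix"]
    return np.c_[p[:,0]/p[:,2]*K[0,0]+K[0,2],p[:,1]/p[:,2]*K[1,1]+K[1,2]]
E
python3 - <<'E'
from h import *
t=dict(np.load("top0.npz"));X=cloud(t);px=t["pixels"]
hsv=cv2.cvtColor(px,cv2.COLOR_RGB2HSV)
def rep(name,u0,u1,v0,v1,zlo,zhi):
    m=np.zeros(X.shape[:2],bool);m[v0:v1,u0:u1]=1
    m&=(X[...,2]>zlo)&(X[...,2]<zhi)
    p=X[m];
    if len(p)<5: print(name,len(p));return p
    r=cv2.minAreaRect(p[:,:2].astype(np.float32))
    print(name,len(p),r,p[:,2].min(),p[:,2].max(),p.mean(0))
    return p
rep("table",60,420,70,340,-20,15)
p=rep("lid",160,275,130,260,110,150)
rep("lidhi",160,275,130,260,124,150)
rep("knob",258,280,185,210,80,150)
rep("stay",215,260,120,145,15,150)
rep("restshield",355,430,200,245,35,150)
rep("rest",355,430,200,245,20,33)
rep("gold2",375,410,250,310,10,150)
rep("red",295,350,215,265,10,150)
rep("cup",330,365,120,155,10,150)
rep("p1",85,118,140,172,10,150)
rep("p2",72,105,185,208,10,150)
rep("purple",395,435,158,192,10,150)
rep("black",350,395,170,195,8,150)
E
python3 - <<'E'
import cv2,numpy as np
s=np.load("side0.npz")["pixels"];t=np.load("top0.npz")["pixels"]
a=cv2.resize(s[280:384,150:350],(800,416),interpolation=cv2.INTER_CUBIC)
cv2.imwrite("pics/cropS.png",a[:,:,::-1])
E
```

```text
table 83765 ((542.5679931640625, 33.402923583984375), (741.8991088867188, 1020.8736572265625), 1.417454481124878) -8.630430938035508 14.993407008390703 [5.27716121e+02 3.31452723e+01 2.03673092e-01]
lid 8510 ((548.5625, 64.66983795166016), (235.92718505859375, 280.7175598144531), 85.38999938964844) 118.2509571969517 139.33590237122195 [532.44891142  81.1355776  128.94167202]
lidhi 8444 ((547.982666015625, 64.41297912597656), (235.2595977783203, 279.6819152832031), 85.5025863647461) 124.00564687415826 139.33590237122195 [532.45308504  81.08100815 128.98794459]
knob 136 ((530.5238647460938, -32.05976486206055), (46.113468170166016, 38.72904968261719), 1.5320554971694946) 118.2509571969517 139.33590237122195 [526.49491499 -31.16968234 130.18313199]
stay 279 ((674.7820434570312, 50.466148376464844), (46.17542266845703, 90.60306549072266), 1.22079336643219) 33.26470014776845 132.90851005916866 [672.85039284  52.52086001 102.41133431]
restshield 202 ((488.34130859375, -359.52325439453125), (84.53748321533203, 18.85746955871582), 84.19615936279297) 35.73330251457033 89.00657726746493 [ 483.
[... 867 characters left out ...]
3888549805, 36.11468505859375), 62.785099029541016) 10.212617747403144 102.51631298459297 [628.1322201  391.89710977  61.80619922]
p2 274 ((526.1326904296875, 420.5073547363281), (29.88930320739746, 35.463443756103516), 62.773990631103516) 10.620456919955823 101.22283761338457 [524.74629565 416.25220106  61.1832228 ]
purple 398 ((604.555908203125, -424.52178955078125), (84.22948455810547, 11.235416412353516), 45.46249008178711) 10.042053691810123 77.53028712781436 [ 603.38369947 -423.07794309   51.85937186]
black 97 ((593.407470703125, -298.8607177734375), (8.952856063842773, 68.09583282470703), 35.05719757080078) 31.193046780185878 78.020730879783 [ 590.14392283 -294.8275092    68.60961628]
```

View pics/cropS.png

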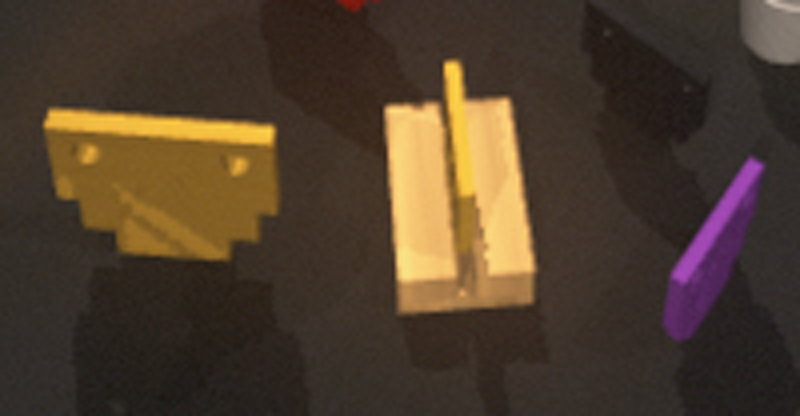

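Run:
```python
from h import *
for n in("top","side"):
    t=dict(np.load(n+"0.npz"));X=cloud(t)
    m=((np.abs(X[...,2]-130)<5)&(X[...,0]>380)&(X[...,0]<720)&(X[...,1]<260)&(X[...,1]>-120)).astype(np.uint8)
    m=cv2.morphologyEx(m,cv2.MORPH_OPEN,np.ones((11,11),np.uint8) if n=="top" else np.ones((9,9),np.uint8))
    p=X[m>0].astype(np.float64)
    c=p[:,:2].mean(0)
    r=cv2.minAreaRect(p[:,:2].astype(np.float32)); print(n,len(p),"z",np.median(p[:,2]),"cent",c,r)
    # area-weighted refine: reproject mask at z=130 plane, moments
    cs,_=cv2.findContours(m,cv2.RETR_EXTERNAL,cv2.CHAIN_APPROX_NONE);cc=max(cs,key=len)[:,0]
    K=t["camera_matrix"];d=np.c_[(cc[:,0]-K[0,2])/K[0,0],(cc[:,1]-K[1,2])/K[1,1],np.ones(len(cc))]@t["R"]
    o=-t["R"].T@t["t"];w=o+d*((130-o[2])/d[:,2])[:,None]
    M=cv2.moments(w[:,:2].astype(np.float32)[:,None]);print(" plane",M['m10']/M['m00'],M['m01']/M['m00'],cv2.minAreaRect(w[:,:2].astype(np.float32)))
    th=.5*np.degrees(np.arctan2(2*M['mu11'],M['mu20']-M['mu02']));print(" ang",th)
    # shield top
    q=X[(X[...,2]>78)&(X[...,2]<92)&(np.abs(X[...,0]-485)<45)&(np.abs(X[...,1]+357)<60)]
    print(" shield top",len(q),cv2.minAreaRect(q[:,:2].astype(np.float32)),q.mean(0))
    q=X[(X[...,2]>26)&(X[...,2]<34)&(np.abs(X[...,0]-485)<55)&(np.abs(X[...,1]+357)<70)]
    print(" rest top",len(q),cv2.minAreaRect(q[:,:2].astype(np.float32)),np.median(q,0))
    print(" bench",np.nanmedian(X[...,2][(np.abs(X[...,2])<10)&(X[...,0]>400)&(X[...,0]<600)]))
```

```text
top 3783 z 129.07838347992703 cent [528.37932938  68.04061859] ((529.6700439453125, 69.95233154296875), (266.9364929199219, 166.78858947753906), 9.464557647705078)
 plane 527.5183293135456 70.51690658940547 ((531.2827758789062, 73.21107482910156), (257.0513916015625, 172.2293701171875), 2.9282405376434326)
 ang 25.281882585482872
 shield top 118 ((484.5196838378906, -359.216064453125), (83.770263671875, 8.424691200256348), 86.47442626953125) [ 484.46199404 -358.90793622   83.92867274]
 rest top 819 ((484.9157409667969, -354.97125244140625), (111.48812103271484, 70.21063232421875), 86.575439453125) [ 477.64379487 -353.0203495    29.11087776]
 bench -0.2256779390881595
side 2963 z 129.03026155010608 cent [540.55683001  70.74005563] ((537.6839599609375, 80.78849792480469), (199.29595947265625, 241.73965454101562), 85.38481140136719)
 plane 541.8132665007614 75.40772439051909 ((537.9843139648438, 77.03706359863281), (197.3138427734375, 239.90602111816406), 83.87989044189453)
 ang 5.072231323854532
 shield top 143 ((483.4202880859375, -360.243408203125), (83.94053649902344, 8.210039138793945), 86.59636688232422) [ 483.04862469 -363.44020776   83.70897908]
 rest top 1175 ((483.70623779296875, -356.4075012207031), (112.99813842773438, 70.22897338867188), 86.82337188720703) [ 477.17467698 -362.26087958   28.96948894]
 bench 0.004614336758952599
```

Run:
```python
from h import *
for n in("top","side"):
    t=dict(np.load(n+"0.npz"));X=cloud(t)
    m=((np.abs(X[...,2]-130)<9)&(X[...,0]>380)&(X[...,0]<720)&(X[...,1]<260)&(X[...,1]>-120)).astype(np.uint8)
    m=cv2.morphologyEx(m,cv2.MORPH_CLOSE,np.ones((5,5),np.uint8))
    m=cv2.morphologyEx(m,cv2.MORPH_OPEN,np.ones((15,15),np.uint8))
    cs,_=cv2.findContours(m,cv2.RETR_EXTERNAL,cv2.CHAIN_APPROX_NONE);cc=max(cs,key=len)[:,0]
    K=t["camera_matrix"];d=np.c_[(cc[:,0]-K[0,2])/K[0,0],(cc[:,1]-K[1,2])/K[1,1],np.ones(len(cc))]@t["R"]
    o=-t["R"].T@t["t"];w=o+d*((130-o[2])/d[:,2])[:,None]
    print(n,cv2.minAreaRect(w[:,:2].astype(np.float32)),m.sum())
    big=cv2.cvtColor(t["pixels"],cv2.COLOR_RGB2BGR).copy();cv2.drawContours(big,cs,-1,(0,255,0),1)
    if n=="top": a=big[120:260,160:290]
    else: a=big[150:240,200:330]
    cv2.imwrite(f"pics/fit_{n}.png",cv2.resize(a,None,fx=4,fy=4,interpolation=cv2.INTER_NEAREST))
```

```text
top ((534.9319458007812, 83.03779602050781), (198.3809051513672, 251.00228881835938), 85.44992065429688) 8366
side ((543.7740478515625, 72.70077514648438), (203.7545928955078, 233.72335815429688), 85.3799819946289) 3095
```

View pics/fit_top.png

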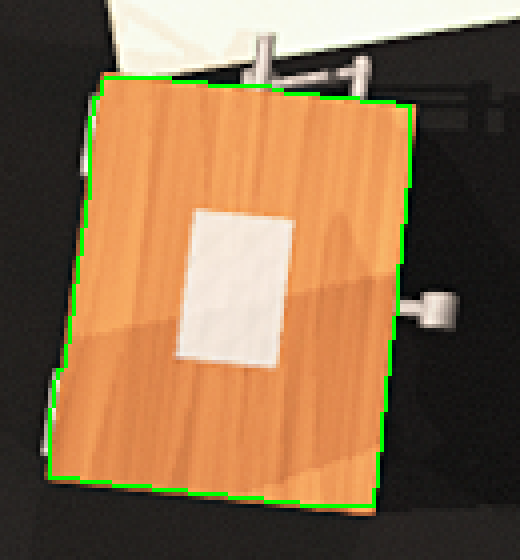

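View pics/fit_side.png

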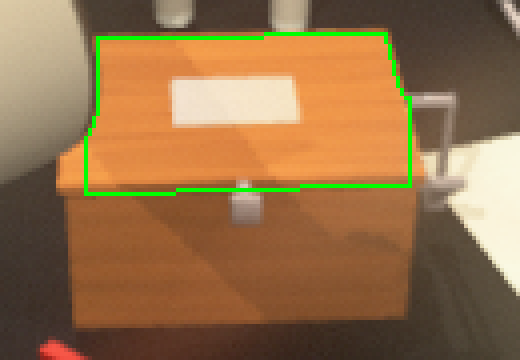

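Run:
```python
from h import *
from scipy.optimize import minimize
t=dict(np.load("top0.npz"))
img=t["pixels"][120:260,160:290].astype(float)
big=cv2.resize(t["pixels"],None,fx=1,fy=1)
g=cv2.cvtColor(t["pixels"],cv2.COLOR_RGB2LAB).astype(float)
red=t["pixels"][...,0].astype(float)
red=cv2.GaussianBlur(red,(0,0),.7)
from scipy.ndimage import map_coordinates
def pts(p,L):
    c,s=np.cos(p[2]),np.sin(p[2]);L=np.asarray(L,float)
    return np.c_[p[0]+c*L[:,0]-s*L[:,1],p[1]+s*L[:,0]+c*L[:,1],L[:,2]]
def cost(p):
    a=np.linspace(-.93,.93,80);f=0
    for n,(bx,by) in {'-x':(-1,0),'+x':(1,0),'-y':(0,-1),'+y':(0,1)}.items():
        for sgn in(-1,1):
            k=sgn*4
            if bx: L=np.c_[np.full(80,bx*125+bx*k),a*97,np.full(80,130)]
            else: L=np.c_[a*125,np.full(80,by*97+by*k),np.full(80,130)]
            uv=proj(t,pts(p,L));val=map_coordinates(red,[uv[:,1],uv[:,0]],order=1)
            f+=sgn*np.minimum(val,180).mean()
    return f
best=None
for dx in(-3,0,3):
  for dy in(-3,0,3):
    r=minimize(cost,[534.9+dx,81.5+dy,np.radians(-4.5)],method="Nelder-Mead",options=dict(xatol=.01,fatol=.01,initial_simplex=np.array([534.9+dx,81.5+dy,-.0785])+np.array([[0,0,0],[4,0,0],[0,4,0],[0,0,.02]])))
    if best is None or r.fun<best.fun:best=r
p=best.x;print(p[:2],np.degrees(p[2]),best.fun)
np.save("case.npy",p)
o=cv2.resize(t["pixels"][120:260,160:290,::-1],None,fx=4,fy=4,interpolation=cv2.INTER_NEAREST).copy()
L=[(-125,-97,130),(125,-97,130),(125,97,130),(-125,97,130)]
uv=((proj(t,pts(p,L))-[160,120]+.5)*4).astype(int);cv2.polylines(o,[uv],True,(0,255,0))
for q in[(0,-123,136),(10,-123,130),(-10,-123,130),(155,-60,95)]:
    u=((proj(t,pts(p,[q]))[0]-[160,120]+.5)*4).astype(int);cv2.circle(o,tuple(int(x) for x in u),3,(255,0,0),-1)
cv2.imwrite("pics/fit2.png",o)
# knob centroid
X=cloud(t)
```

```text
[532.62683209  83.98775896] -4.498053356120359 -495.03032399269273
```

View pics/fit2.png

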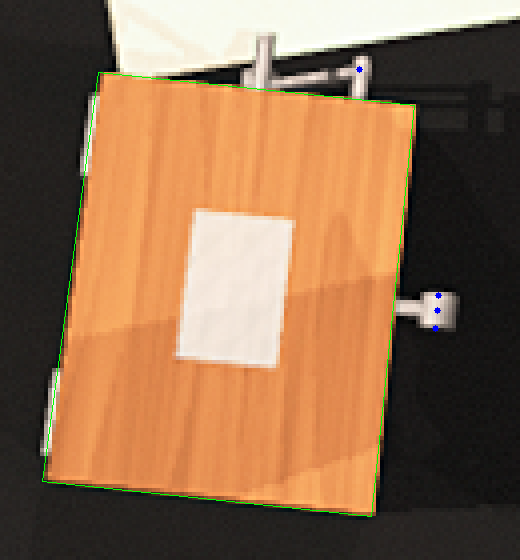

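>>> jog_arm(
  increments=[
    {"rotation": [0,0,-0.1446]},
    {"rotation": [0,0,-0.1446]},
    {"rotation": [0,0,-0.1446]},
    {"rotation": [0,0,-0.1446]},
    {"rotation": [0,0,-0.1446]},
    {"rotation": [0,0,-0.1446]},
    {"rotation": [0,0,-0.1446]},
    {"rotation": [0,0,-0.1446]},
  ],
)

```text
schema error: expected keys rotation, xyz, fingers
```

>>> jog_arm(
  increments=[
    {"xyz": [-0.017,0.036,0]},
    {"xyz": [-0.017,0.036,0]},
    {"xyz": [-0.017,0.036,0]},
    {"xyz": [-0.017,0.036,0]},
    {"xyz": [-0.017,0.036,0]},
    {"xyz": [-0.017,0.036,0]},
    {"xyz": [-0.017,0.036,0]},
    {"xyz": [-0.017,0.036,0]},
    {"xyz": [-0.017,0.036,0]},
    {"xyz": [-0.017,0.036,0]},
    {"xyz": [-0.017,0.036,0]},
    {"xyz": [-0.017,0.036,0]},
    {"xyz": [-0.017,0.036,0]},
    {"xyz": [-0.017,0.036,0]},
    {"xyz": [-0.017,0.036,0]},
    {"xyz": [-0.017,0.036,0]},
    {"xyz": [0,0,0]},
    {"xyz": [0,0,0]},
  ],
)

```text
schema error: expected keys rotation, xyz, fingers
```

>>> jog_arm(
  increments=[
    {"rotation": [0,0,-0.1446],"xyz": [0,0,0],"fingers": 0},
    {"rotation": [0,0,-0.1446],"xyz": [0,0,0],"fingers": 0},
    {"rotation": [0,0,-0.1446],"xyz": [0,0,0],"fingers": 0},
    {"rotation": [0,0,-0.1446],"xyz": [0,0,0],"fingers": 0},
    {"rotation": [0,0,-0.1446],"xyz": [0,0,0],"fingers": 0},
    {"rotation": [0,0,-0.1446],"xyz": [0,0,0],"fingers": 0},
    {"rotation": [0,0,-0.1446],"xyz": [0,0,0],"fingers": 0},
    {"rotation": [0,0,-0.1446],"xyz": [0,0,0],"fingers": 0},
  ],
)

```text
time: 0.9
eef_pos: [205.9, -589.7, 221.9]
tool_rot: [179.9, -0.0, 175.9]
contact_force: [0.1, 0.0, 0.7]
finger_gap: 86.8
```

>>> jog_arm(
  increments=[
    {"rotation": [0,0,0],"xyz": [-0.017,0.036,0],"fingers": 0},
    {"rotation": [0,0,0],"xyz": [-0.017,0.036,0],"fingers": 0},
    {"rotation": [0,0,0],"xyz": [-0.017,0.036,0],"fingers": 0},
    {"rotation": [0,0,0],"xyz": [-0.017,0.036,0],"fingers": 0},
    {"rotation": [0,0,0],"xyz": [-0.017,0.036,0],"fingers": 0},
    {"rotation": [0,0,0],"xyz": [-0.017,0.036,0],"fingers": 0},
    {"rotation": [0,0,0],"xyz": [-0.017,0.036,0],"fingers": 0},
    {"rotation": [0,0,0],"xyz": [-0.017,0.036,0],"fingers": 0},
    {"rotation": [0,0,0],"xyz": [-0.017,0.036,0],"fingers": 0},
    {"rotation": [0,0,0],"xyz": [-0.017,0.036,0],"fingers": 0},
    {"rotation": [0,0,0],"xyz": [-0.017,0.036,0],"fingers": 0},
    {"rotation": [0,0,0],"xyz": [-0.017,0.036,0],"fingers": 0},
    {"rotation": [0,0,0],"xyz": [-0.017,0.036,0],"fingers": 0},
    {"rotation": [0,0,0],"xyz": [-0.017,0.036,0],"fingers": 0},
    {"rotation": [0,0,0],"xyz": [-0.017,0.036,0],"fingers": 0},
    {"rotation": [0,0,0],"xyz": [-0.017,0.036,0],"fingers": 0},
    {"rotation": [0,0,0],"xyz": [0,0,0],"fingers": 0},
    {"rotation": [0,0,0],"xyz": [0,0,0],"fingers": 0},
  ],
)

```text
time: 2.7
eef_pos: [521.9, -36.3, 221.8]
tool_rot: [-180.0, -0.1, 175.6]
contact_force: [-1.1, -0.4, -0.1]
finger_gap: 87.1
```

```bash
cat > look.py <<'E'
import sys
from station import ctrl
from h import *
# usage: look.py tag cam u0 u1 v0 v1
tag,cam=sys.argv[1:3];u0,u1,v0,v1=map(int,sys.argv[3:7]) if len(sys.argv)>3 else (0,512,0,384)
s=ctrl.snapshot(cam);np.savez(f"{tag}.npz",**s)
f=min(800/(u1-u0),600/(v1-v0));a=s["pixels"][v0:v1,u0:u1,::-1]
cv2.imwrite(f"pics/{tag}.png",cv2.resize(a,None,fx=f,fy=f,interpolation=cv2.INTER_CUBIC))
print("scale",f)
E
python3 look.py a1 side 180 340 100 220
```

```text
scale 5.0
```

View pics/a1.png

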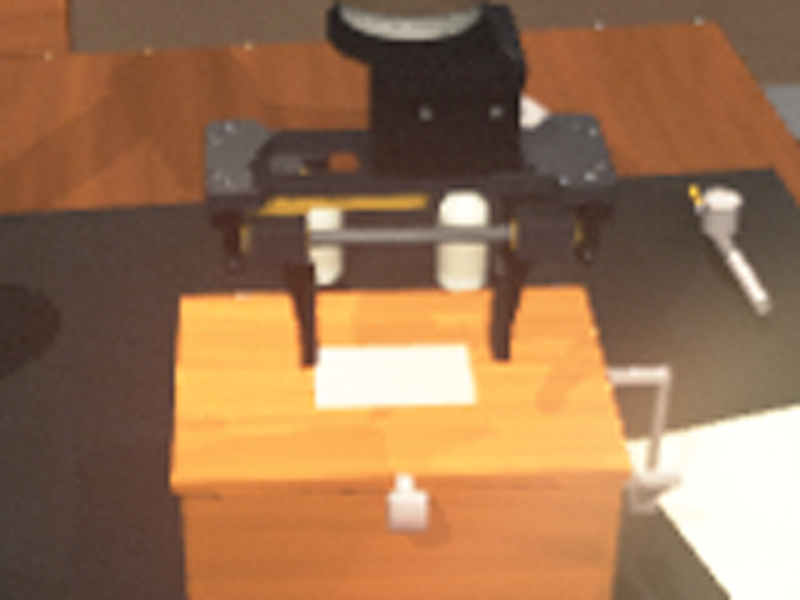

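```bash
cat > plan.py <<'E'
import sys
from station import ctrl
from h import *
C=(532.7,83.2,np.radians(-4.5))
def case(X,Y,Z):
    c,s=np.cos(C[2]),np.sin(C[2]);return np.array([C[0]+c*X-s*Y,C[1]+s*X+c*Y,Z])
def delta(target,rot=None):
    st=ctrl.read_state();R=Ro.from_euler('xyz',st["tool_rot"],degrees=True)
    d=R.inv().apply(np.asarray(target)-st["eef_pos"])
    print("pos",st["eef_pos"].round(1),"F",st["contact_force"].round(1),"tool delta mm",d.round(1))
    if rot is not None:
        print("rotvec",(R.inv()*Ro.from_euler('xyz',rot,degrees=True)).as_rotvec().round(4))
E
python3 - <<'E'
from plan import *
s=dict(np.load("a1.npz"));k=case(0,-123,125)
print(k,(proj(s,[ctrl.read_state()["eef_pos"],k])-[180,100])*5)
delta(k+[0,0,-17],[180,0,175.5])
E
```

```text
[523.04953123 -39.42083205 125.        ] [[401.56118669 351.06297591]
 [402.77217228 507.94063568]]
pos [521.6 -37.1 222. ] F [-0.6  0.4  0.7] tool delta mm [ -1.8  -2.2 114. ]
rotvec [-0.0003 -0.0016  0.0007]
```

>>> jog_arm(
  increments=[
    {"rotation": [0,0,0],"xyz": [-0.002,-0.002,0.019],"fingers": 0.3},
    {"rotation": [0,0,0],"xyz": [0,0,0.019],"fingers": 0.5},
    {"rotation": [0,0,0],"xyz": [0,0,0.019],"fingers": 0.5},
    {"rotation": [0,0,0],"xyz": [0,0,0.019],"fingers": 0.5},
    {"rotation": [0,0,0],"xyz": [0,0,0.019],"fingers": 0.5},
    {"rotation": [0,0,0],"xyz": [0,0,0.019],"fingers": 0.5},
    {"rotation": [0,0,0],"xyz": [0,0,0],"fingers": 0.5},
    {"rotation": [0,0,0],"xyz": [0,0,0],"fingers": 1},
    {"rotation": [0,0,0],"xyz": [0,0,0],"fingers": 1},
    {"rotation": [0,0,0],"xyz": [0,0,0],"fingers": 1},
    {"rotation": [0,0,0],"xyz": [0,0,0],"fingers": 1},
  ],
  newtons=25,
)

```text
time: 3.85
eef_pos: [524.4, -39.2, 109.4]
tool_rot: [180.0, 0.1, 175.5]
contact_force: [-0.1, 0.3, 2.7]
finger_gap: 19.9
```

```bash
python3 look.py a2 side 180 340 100 220; python3 -c "
from plan import *
delta(case(0,-123,108))"
```

```text
scale 5.0
pos [524.4 -39.2 109.4] F [-1.4  0.2  3.1] tool delta mm [ 1.3 -0.3  1.4]
```

View pics/a2.png

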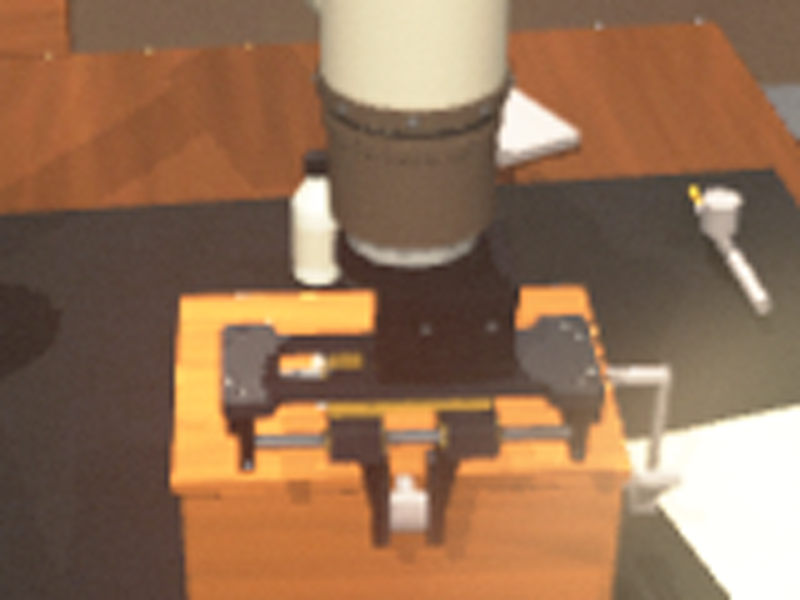

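>>> jog_arm(
  increments=[
    {"rotation": [0,0,0],"xyz": [0,0.0005,-0.015],"fingers": 1},
    {"rotation": [0,0,0],"xyz": [0,0.0016,-0.015],"fingers": 1},
    {"rotation": [0,0,0],"xyz": [0,0.0026,-0.0148],"fingers": 1},
    {"rotation": [0,0,0],"xyz": [0,0.0036,-0.0146],"fingers": 1},
    {"rotation": [0,0,0],"xyz": [0,0.0046,-0.0143],"fingers": 1},
    {"rotation": [0,0,0],"xyz": [0,0.0056,-0.014],"fingers": 1},
    {"rotation": [0,0,0],"xyz": [0,0.0065,-0.0136],"fingers": 1},
    {"rotation": [0,0,0],"xyz": [0,0.0074,-0.0131],"fingers": 1},
    {"rotation": [0,0,0],"xyz": [0,0.0083,-0.0125],"fingers": 1},
    {"rotation": [0,0,0],"xyz": [0,0.0092,-0.0119],"fingers": 1},
  ],
  newtons=30,
)

```text
time: 4.9
eef_pos: [528.3, 10.5, 247.3]
tool_rot: [-180.0, 0.0, 175.5]
contact_force: [6.1, -1.7, -4.8]
finger_gap: 19.4
```

```bash
python3 look.py a3 side 150 350 70 220; python3 -c "
from plan import *
a=.69
delta(case(0,95-218*np.cos(a),108+218*np.sin(a)))"
```

```text
scale 4.0
pos [528.5  11.9 249. ] F [ 1.5 -1.6 -1.2] tool delta mm [ 1.4 -1.7  2.2]
```

View pics/a3.png

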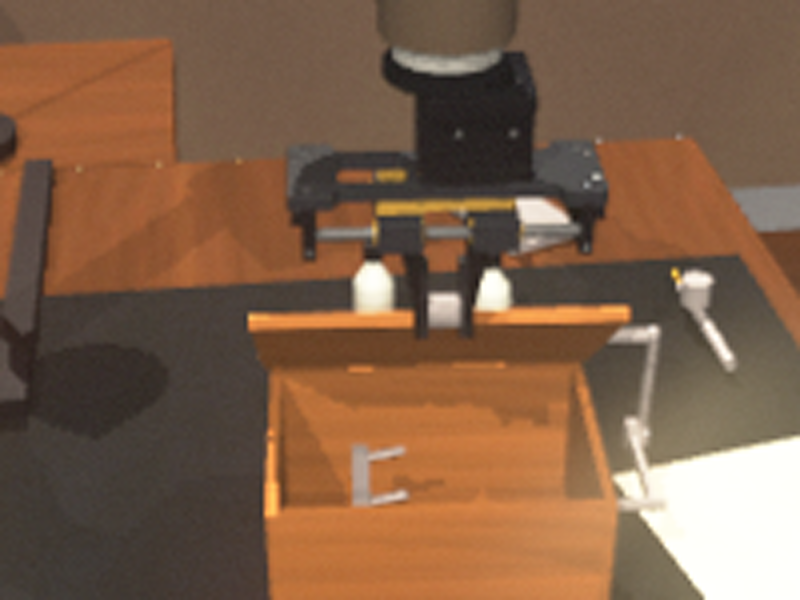

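>>> jog_arm(
  increments=[
    {"rotation": [0,0,0],"xyz": [0,0.01,-0.0113],"fingers": 1},
    {"rotation": [0,0,0],"xyz": [0,0.0107,-0.0105],"fingers": 1},
    {"rotation": [0,0,0],"xyz": [0,0.0114,-0.0098],"fingers": 1},
    {"rotation": [0,0,0],"xyz": [0,0.0121,-0.009],"fingers": 1},
    {"rotation": [0,0,0],"xyz": [0,0.0127,-0.0081],"fingers": 1},
    {"rotation": [0,0,0],"xyz": [0,0.0132,-0.0072],"fingers": 1},
    {"rotation": [0,0,0],"xyz": [0,0.0137,-0.0063],"fingers": 1},
    {"rotation": [0,0,0],"xyz": [0,0.0141,-0.0053],"fingers": 1},
    {"rotation": [0,0,0],"xyz": [0,0.0144,-0.0044],"fingers": 1},
    {"rotation": [0,0,0],"xyz": [0,0.012,-0.003],"fingers": 1},
    {"rotation": [0,0,0],"xyz": [0,0,0],"fingers": 1},
  ],
  newtons=30,
)

```text
time: 6.05
eef_pos: [538.3, 134.8, 322.7]
tool_rot: [-179.9, 0.1, 175.6]
contact_force: [3.1, -0.5, 0.0]
finger_gap: 19.4
```

```bash
python3 look.py a4 side 150 350 70 220; python3 -c "
from plan import *
a=1.38
delta(case(0,95-218*np.cos(a),108+218*np.sin(a)))"
```

```text
scale 4.0
pos [538.3 134.7 322.7] F [ 5.  -1.  -0.4] tool delta mm [1.6 1.8 0.7]
```

View pics/a4.png

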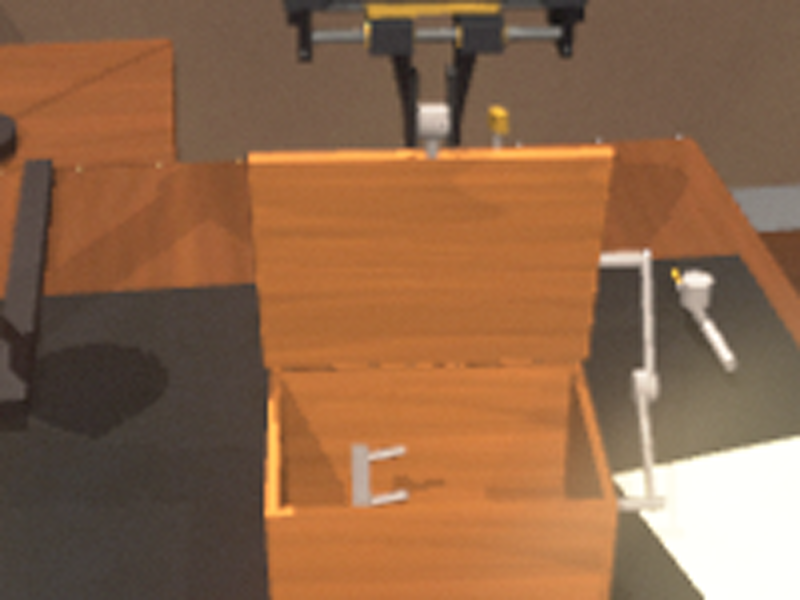

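>>> jog_arm(
  increments=[
    {"rotation": [0,0,0],"xyz": [0,0,0],"fingers": 0.6},
    {"rotation": [0,0,0],"xyz": [0,0,0],"fingers": 0.5},
    {"rotation": [0,0,0],"xyz": [0,0,-0.015],"fingers": 0.5},
    {"rotation": [0,0,0],"xyz": [0,0,-0.025],"fingers": 0.5},
    {"rotation": [0,0,0],"xyz": [0,-0.02,-0.015],"fingers": 0.5},
    {"rotation": [-0.14,0,0],"xyz": [0,-0.04,0],"fingers": 0.5},
    {"rotation": [-0.14,0,0],"xyz": [0,-0.04,0],"fingers": 0.5},
    {"rotation": [-0.14,0,0],"xyz": [0,-0.04,0],"fingers": 0.5},
    {"rotation": [-0.14,0,0],"xyz": [0,-0.04,0],"fingers": 0.5},
  ],
)

```text
time: 7.0
eef_pos: [523.6, -40.4, 346.9]
tool_rot: [147.6, 0.4, 175.6]
contact_force: [1.3, -0.9, -0.6]
finger_gap: 43.8
```

```bash
python3 look.py a5 side 180 360 110 245;python3 look.py a5t top 150 290 100 205; python3 -c "
from plan import *
delta(case(155,9,157))"
```

```text
scale 4.444444444444445
scale 5.714285714285714
pos [522.  -49.6 340.4] F [ 0.4  1.2 -0.2] tool delta mm [-154.3   25.5  231.4]
```

View pics/a5.png

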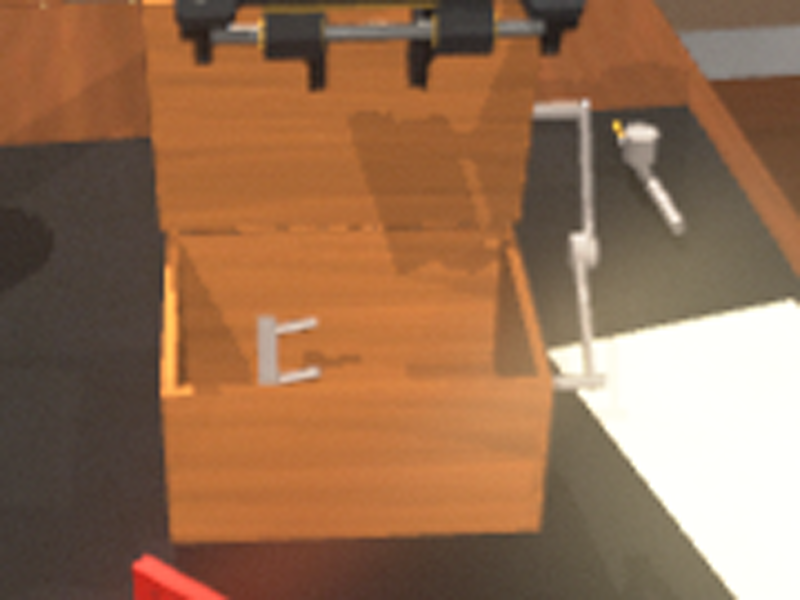

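View pics/a5t.png

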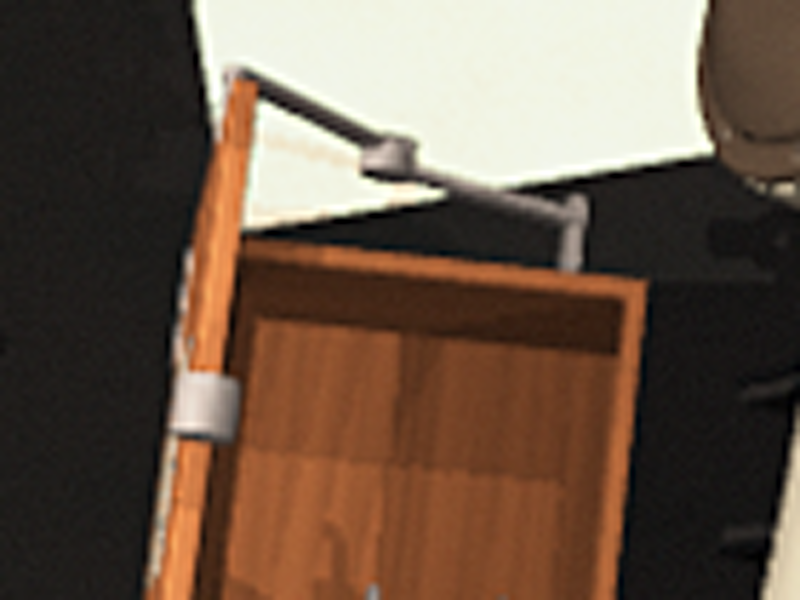

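```bash
cat >> plan.py <<'E'
def tri(st,uvt,ss,uvs):
    Ps=[s["camera_matrix"]@np.c_[s["R"],s["t"]] for s in(st,ss)]
    X=cv2.triangulatePoints(*Ps,np.array(uvt,float).reshape(2,1),np.array(uvs,float).reshape(2,1))
    X=(X[:3]/X[3])[:,0];e=[np.linalg.norm(proj(s,X)[0]-u) for s,u in((st,uvt),(ss,uvs))]
    d=X[:2]-C[:2];c,s=np.cos(C[2]),np.sin(C[2])
    return X.round(1),np.round([c*d[0]+s*d[1],-s*d[0]+c*d[1],X[2]],1),np.round(e,2)
E
sed -i 's/^C=.*/C=(533.3,83.2,np.radians(-4.5))/' plan.py
python3 - <<'E'
from plan import *
t=dict(np.load("a5t.npz"));s=dict(np.load("a5.npz"))
f=lambda u,v:(u/5.714+150,v/5.714+100);g=lambda u,v:(u/4.444+180,v/4.444+110)
print("knuckle",tri(t,f(388,158),s,g(583,248)))
print("foot",tri(t,f(577,208),s,g(597,382)))
print("top pivot",tri(t,f(236,77),s,g(586,105)))
print("case corner",tri(t,f(645,283),s,g(548,380)))
a=np.array
for th in(1.36,1.38):
    P=a([95-95*np.cos(th),125+95*np.sin(th)]);F=a([-60,95.]);d=P-F;L=np.linalg.norm(d);n=a([d[1],-d[0]])/L
    h=np.sqrt(93**2-L*L/4);print(th,"sag knuckle",(P+F)/2+n*h,"over",(P+F)/2-n*h,"knee",np.pi-.7416-2*np.arcsin(h/93)*1 if 0 else 2.4-2*np.arcsin(h/93))
E
```

```text
knuckle (array([689.8,  88.3, 143.9]), array([155.6,  17.4, 143.9]), array([0.66, 0.61]))
foot (array([684.4,   7.9,  93.7]), array([156.5, -63.2,  93.7]), array([0.17, 0.17]))
top pivot (array([697.6, 142.7, 219.8]), array([159.1,  72.2, 219.8]), array([1.24, 1.04]))
case corner (array([643.3, -22.2, 121.1]), array([117.9, -96.5, 121.1]), array([0.08, 0.08]))
1.36 sag knuckle [ 19.38038874 143.45362611] over [ -4.258062   169.44351112] knee 2.019954595076637
1.38 sag knuckle [ 16.91612119 147.27724458] over [6.79998345e-02 1.65998841e+02] knee 2.12834339328173
```

Run:
```python
from plan import *
k=case(155.3,18.5,144.5)
R=Ro.from_euler('xyz',[147.9,0,175.5],degrees=True);tz=R.apply([0,0,1]);print(tz)
delta(k-60*tz,[147.9,0,175.5]); delta(k+17*tz)
```

```text
[ 0.04169305  0.52976046 -0.84712192]
pos [522.  -49.6 340.4] F [ 0.4  1.2 -0.2] tool delta mm [-155.3   27.1  187. ]
rotvec [ 0.0024  0.0023 -0.0197]
pos [522.  -49.6 340.4] F [ 0.4  1.2 -0.2] tool delta mm [-155.1   26.9  264. ]
```

>>> jog_arm(
  increments=[
    {"rotation": [0,0,0],"xyz": [-0.031,0.005,0.01],"fingers": 0.5},
    {"rotation": [0,0,0],"xyz": [-0.031,0.005,0.015],"fingers": 0.5},
    {"rotation": [0,0,0],"xyz": [-0.031,0.005,0.025],"fingers": 0.5},
    {"rotation": [0,0,0],"xyz": [-0.031,0.005,0.03],"fingers": 0.5},
    {"rotation": [0,0,0],"xyz": [-0.031,0.007,0.03],"fingers": 0.5},
    {"rotation": [0,0,0],"xyz": [0,0,0.035],"fingers": 0.5},
    {"rotation": [0,0,0],"xyz": [0,0,0.03],"fingers": 0.5},
    {"rotation": [0,0,0],"xyz": [0,0,0.012],"fingers": 0.5},
    {"rotation": [0,0,0],"xyz": [0,0,0],"fingers": 0.5},
  ],
)

```text
time: 8.0
eef_pos: [686.8, 71.1, 198.4]
tool_rot: [147.9, -0.2, 175.6]
contact_force: [-0.2, 0.6, 0.3]
finger_gap: 43.9
```

```bash
python3 look.py a6 side 260 360 130 205;python3 look.py a6t top 170 270 100 175
python3 - <<'E'
from plan import *
k=case(155.3,18.5,144.5)
R=Ro.from_euler('xyz',[147.9,0,175.5],degrees=True);tz=R.apply([0,0,1])
delta(k+17*tz,[147.9,0,175.5]); print(ctrl.read_state()["tool_rot"])
E
```

```text
scale 8.0
scale 8.0
pos [688.5  69.6 201.7] F [-0.7 -1.   0.2] tool delta mm [  0.6 -13.5  76.1]
rotvec [-0.0008  0.0016  0.0014]
[1.47946517e+02 1.21850519e-01 1.75519963e+02]
```

View pics/a6.png

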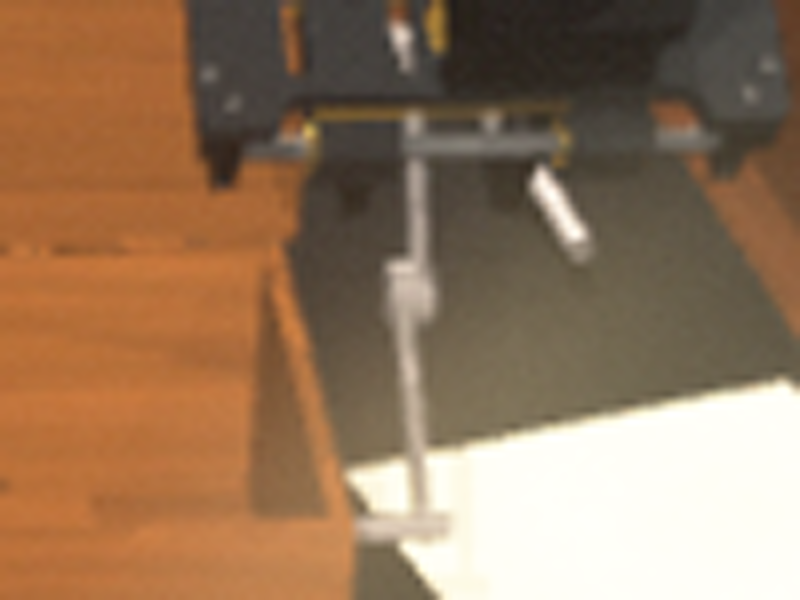

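View pics/a6t.png

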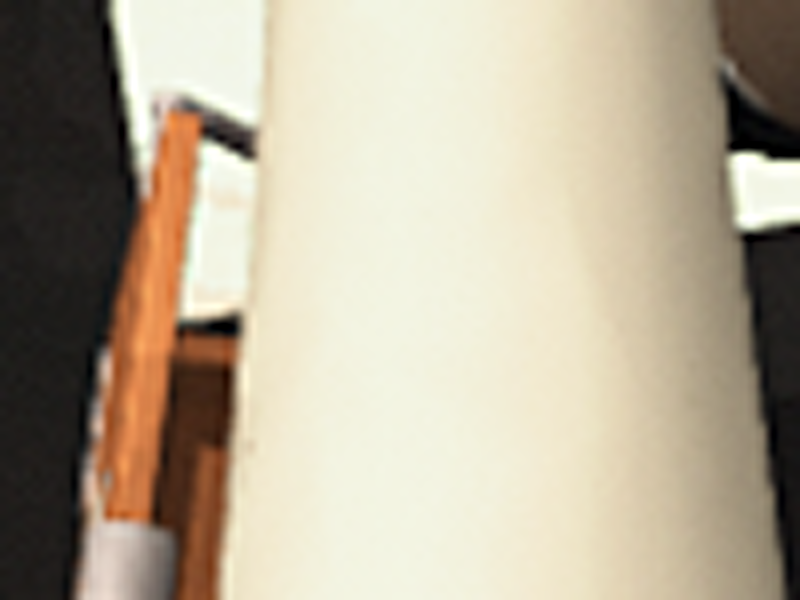

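>>> jog_arm(
  increments=[
    {"rotation": [0,0,0],"xyz": [0,-0.0135,0],"fingers": 0.5},
    {"rotation": [0,0,0],"xyz": [0,0,0.012],"fingers": 0.5},
    {"rotation": [0,0,0],"xyz": [0,0,0.015],"fingers": 0.5},
    {"rotation": [0,0,0],"xyz": [0,0,0.015],"fingers": 0.5},
    {"rotation": [0,0,0],"xyz": [0,0,0],"fingers": 0.5},
    {"rotation": [0,0,0],"xyz": [0,0,0],"fingers": 0.5},
  ],
)

```text
time: 8.7
eef_pos: [688.7, 81.4, 156.7]
tool_rot: [147.9, -0.1, 175.6]
contact_force: [0.3, 0.0, 1.1]
finger_gap: 43.8
```

```bash
python3 look.py a7 side 260 360 130 205
python3 - <<'E'
from plan import *
k=case(155.3,18.5,144.5)
R=Ro.from_euler('xyz',[147.9,0,175.5],degrees=True);tz=R.apply([0,0,1])
delta(k+17*tz,[147.9,0,175.5]); print(ctrl.read_state()["tool_rot"])
E
```

```text
scale 8.0
pos [689.1  81.2 157.4] F [ 0.4 -0.8 -0.1] tool delta mm [ 0.1  0.2 32.4]
rotvec [-0.0007 -0.0004  0.001 ]
[1.47938849e+02 1.16677199e-02 1.75557075e+02]
```

View pics/a7.png

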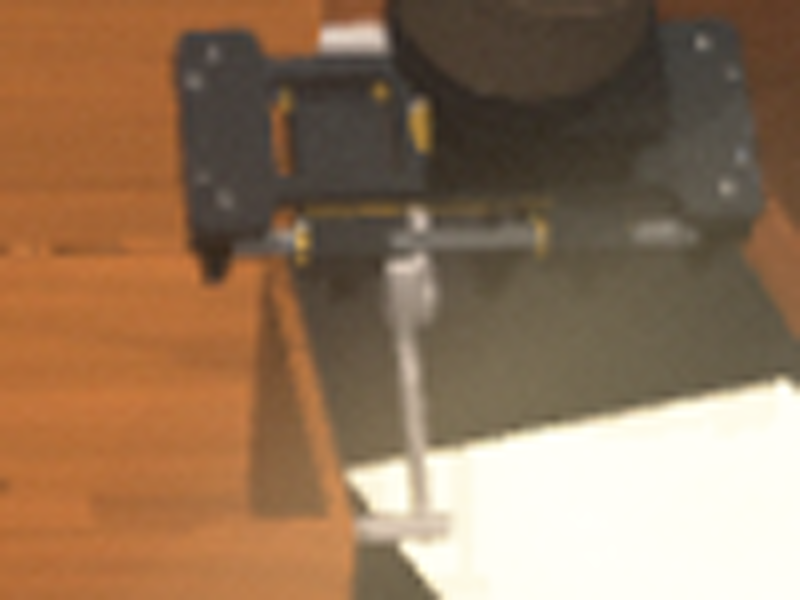

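>>> jog_arm(
  increments=[
    {"rotation": [0,0,0],"xyz": [0,0,0.011],"fingers": 0.5},
    {"rotation": [0,0,0],"xyz": [0,0,0.011],"fingers": 0.5},
    {"rotation": [0,0,0],"xyz": [0,0,0.01],"fingers": 0.5},
    {"rotation": [0,0,0],"xyz": [0,0,0],"fingers": 0.5},
    {"rotation": [0,0,0],"xyz": [0,0,0],"fingers": 1},
    {"rotation": [0,0,0],"xyz": [0,0,0],"fingers": 1},
    {"rotation": [0,0,0],"xyz": [0,0,0],"fingers": 1},
    {"rotation": [0,0,0],"xyz": [0,0,0],"fingers": 1},
  ],
  newtons=40,
)

```text
time: 9.55
eef_pos: [690.4, 97.7, 130.8]
tool_rot: [147.9, 0.0, 175.5]
contact_force: [0.1, 0.1, 0.9]
finger_gap: 19.2
```

>>> jog_arm(
  increments=[
    {"rotation": [0,0,0],"xyz": [0,0,0],"fingers": 1},
    {"rotation": [0,0,0],"xyz": [0,0,0],"fingers": 1},
  ],
  newtons=40,
)

```text
time: 9.75
eef_pos: [690.8, 97.7, 130.8]
tool_rot: [147.9, 0.1, 175.5]
contact_force: [1.6, -0.0, 1.2]
finger_gap: 15.8
```

```bash
python3 look.py a8 side 260 360 130 205
```

```text
scale 8.0
```

View pics/a8.png

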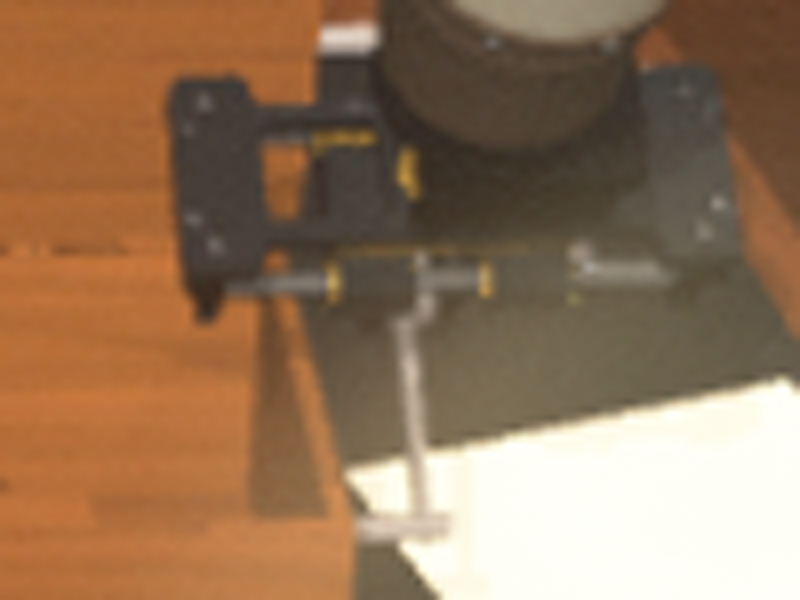

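>>> jog_arm(
  increments=[
    {"rotation": [0,0,0],"xyz": [0,-0.0005,-0.0044],"fingers": 1},
    {"rotation": [0,0,0],"xyz": [0,-0.0005,-0.0044],"fingers": 1},
    {"rotation": [0,0,0],"xyz": [0,-0.0005,-0.0044],"fingers": 1},
    {"rotation": [0,0,0],"xyz": [0,-0.0006,-0.0044],"fingers": 1},
    {"rotation": [0,0,0],"xyz": [0,-0.0006,-0.0044],"fingers": 1},
    {"rotation": [0,0,0],"xyz": [0,0,0],"fingers": 1},
  ],
  newtons=40,
)

```text
time: 10.4
eef_pos: [689.8, 85.5, 147.0]
tool_rot: [147.8, 0.0, 175.5]
contact_force: [3.9, 4.2, -3.6]
finger_gap: 15.7
```

```bash
python3 -c "
from plan import *
for i in range(3):
  st=ctrl.read_state(); ctrl.snapshot('side'); print(st['eef_pos'].round(1),st['contact_force'].round(1))
  d=st['eef_pos'][:2]-C[:2];c,s=np.cos(C[2]),np.sin(C[2]);X=np.array([c*d[0]+s*d[1],-s*d[0]+c*d[1],st['eef_pos'][2]])-17*np.array([0,.53,-.848]);print(X.round(1))
"
```

```text
[689.8  85.5 147. ] [ 3.9  4.2 -3.6]
[155.9   5.6 161.4]
[689.8  85.5 147. ] [ 4.1  4.6 -3.4]
[155.8   5.6 161.4]
[689.8  85.5 146.9] [ 4.5  4.5 -3.1]
[155.9   5.6 161.3]
```

>>> jog_arm(
  increments=[
    {"rotation": [0,0,0],"xyz": [0,0,-0.002],"fingers": 1},
    {"rotation": [0,0,0],"xyz": [0,0,-0.002],"fingers": 1},
    {"rotation": [0,0,0],"xyz": [0,0,0],"fingers": 1},
  ],
  newtons=40,
)

```text
time: 10.85
eef_pos: [689.6, 83.1, 149.6]
tool_rot: [147.9, 0.0, 175.5]
contact_force: [4.9, 3.9, -5.6]
finger_gap: 15.8
```

>>> jog_arm(
  increments=[
    {"rotation": [0,0,0],"xyz": [0,0,-0.002],"fingers": 1},
    {"rotation": [0,0,0],"xyz": [0,0,-0.002],"fingers": 1},
    {"rotation": [0,0,0],"xyz": [0,0,0],"fingers": 1},
  ],
  newtons=40,
)

```text
time: 11.15
eef_pos: [689.4, 82.0, 150.8]
tool_rot: [147.8, -0.1, 175.4]
contact_force: [8.2, 7.2, -11.6]
finger_gap: 15.7
```

>>> jog_arm(
  increments=[
    {"rotation": [0,0,0],"xyz": [0,0,-0.002],"fingers": 1},
    {"rotation": [0,0,0],"xyz": [0,0,-0.001],"fingers": 1},
    {"rotation": [0,0,0],"xyz": [0,0,0],"fingers": 1},
  ],
  newtons=40,
)

```text
time: 11.45
eef_pos: [689.4, 81.9, 151.0]
tool_rot: [147.7, -0.2, 175.4]
contact_force: [10.6, 10.7, -20.2]
finger_gap: 15.9
```

```bash
python3 look.py a9 side 200 360 90 210
```

```text
scale 5.0
```

View pics/a9.png

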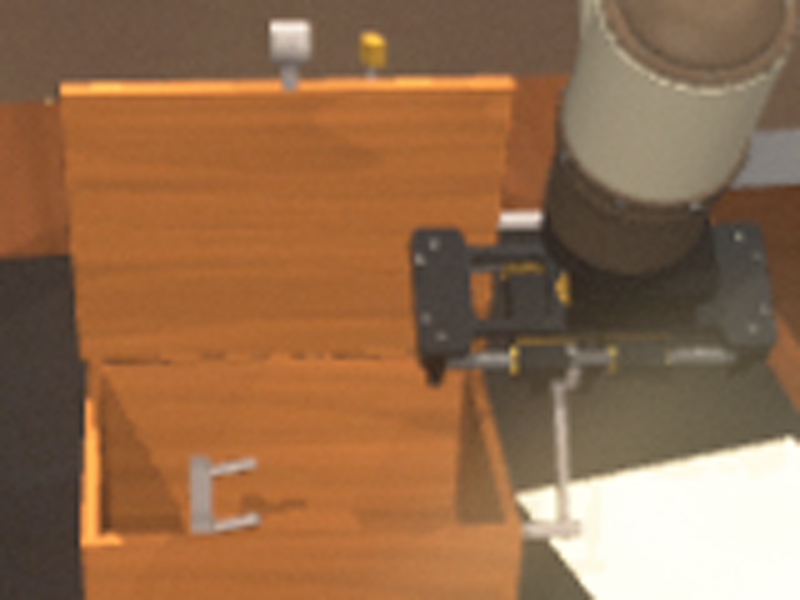

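>>> jog_arm(
  increments=[
    {"rotation": [0,0,0],"xyz": [0,0,0.002],"fingers": 0.8},
    {"rotation": [0,0,0],"xyz": [0,0,0],"fingers": 0.5},
    {"rotation": [0,0,0],"xyz": [0,0,0],"fingers": 0.5},
    {"rotation": [0,0,0],"xyz": [0,0,0],"fingers": 0.5},
    {"rotation": [0,0,0],"xyz": [0,0,-0.01],"fingers": 0.5},
    {"rotation": [0,0,0],"xyz": [0,0,-0.02],"fingers": 0.5},
    {"rotation": [0,0,0],"xyz": [0,0,-0.04],"fingers": 0.5},
    {"rotation": [0,0,0],"xyz": [0,-0.01,-0.04],"fingers": 0.5},
    {"rotation": [0,0,0],"xyz": [0.02,-0.03,-0.03],"fingers": 0.5},
    {"rotation": [0,0,0],"xyz": [0.03,-0.03,-0.01],"fingers": 0.5},
    {"rotation": [0.14,0,0],"xyz": [0.03,-0.035,0],"fingers": 0.5},
    {"rotation": [0.14,0,0],"xyz": [0.03,-0.035,0],"fingers": 0.5},
    {"rotation": [0.14,0,0],"xyz": [0.03,-0.04,0],"fingers": 0.2},
    {"rotation": [0.14,0,0],"xyz": [0.03,-0.04,0],"fingers": 0.2},
  ],
)

```text
time: 12.9
eef_pos: [496.3, -187.1, 196.8]
tool_rot: [-179.7, 0.1, 175.5]
contact_force: [-0.8, -1.1, -0.1]
finger_gap: 52.4
```

```bash
python3 look.py b1 side 200 360 90 210; python3 look.py b1t top 150 290 100 205; python3 -c "
from plan import *
delta([484,-359.7,200],[180,0,176.5])"
```

```text
scale 5.0
scale 5.714285714285714
pos [ 489.3 -185.9  193.6] F [-0.9  0.1 -0.8] tool delta mm [  -8.4 -173.7   -6.1]
rotvec [-0.0021 -0.01   -0.0178]
```

View pics/b1.png

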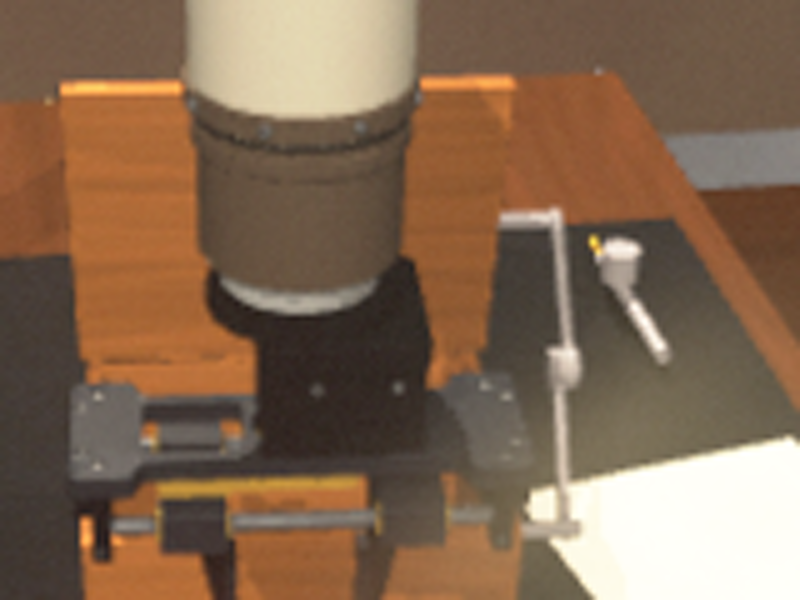

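View pics/b1t.png

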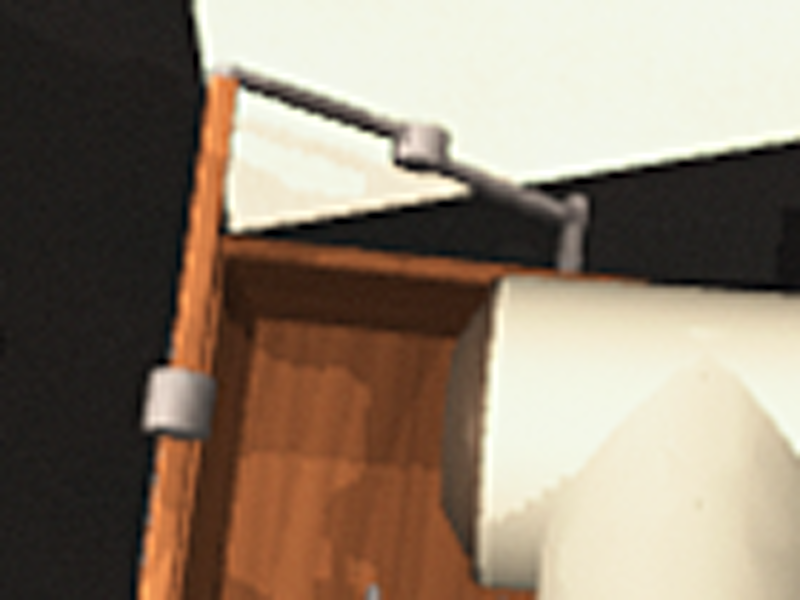

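Run:
```python
from plan import *
t=dict(np.load("b1t.npz"));s=dict(np.load("b1.npz"))
f=lambda u,v:(u/5.714+150,v/5.714+100);g=lambda u,v:(u/5+200,v/5+90)
print("knuckle",tri(t,f(420,146),s,g(564,366)))
print("pivot",tri(t,f(226,75),s,g(557,216)))
print("foot",tri(t,f(577,208),s,g(570,527)))
```

```text
knuckle (array([689.5,  73.7, 161.7]), array([156.4,   2.8, 161.7]), array([0.61, 0.55]))
pivot (array([697.9, 146.8, 219.3]), array([159.1,  76.3, 219.3]), array([0.98, 0.83]))
foot (array([683.5,   8. ,  95.9]), array([155.6, -63.2,  95.9]), array([0.07, 0.07]))
```

>>> jog_arm(
  increments=[
    {"rotation": [0,0,-0.0175],"xyz": [-0.001,-0.04,0],"fingers": 0.2},
    {"rotation": [0,0,0],"xyz": [-0.002,-0.045,0],"fingers": 0.2},
    {"rotation": [0,0,0],"xyz": [-0.002,-0.045,0],"fingers": 0.2},
    {"rotation": [0,0,0],"xyz": [-0.002,-0.043,0.02],"fingers": 0.4},
    {"rotation": [0,0,0],"xyz": [0,0,0.03],"fingers": 0.5},
    {"rotation": [0,0,0],"xyz": [0,0,0],"fingers": 0.5},
    {"rotation": [0,0,0],"xyz": [0,0,0],"fingers": 0.5},
  ],
)

```text
time: 13.7
eef_pos: [493.5, -358.8, 146.5]
tool_rot: [-180.0, 0.0, 176.5]
contact_force: [-0.3, -0.7, 0.1]
finger_gap: 47.1
```

```bash
python3 look.py b2 side 220 320 284 359; python3 look.py b2t top 150 290 100 205; python3 -c "
from plan import *
delta([484.5,-359.7,54],[180,0,176.5])"
```

```text
scale 8.0
scale 5.714285714285714
pos [ 494.6 -358.5  148. ] F [ 0.2  0.7 -0.1] tool delta mm [10.3 -1.7 93.9]
rotvec [-0.0016  0.0034  0.0017]
```

View pics/b2.png

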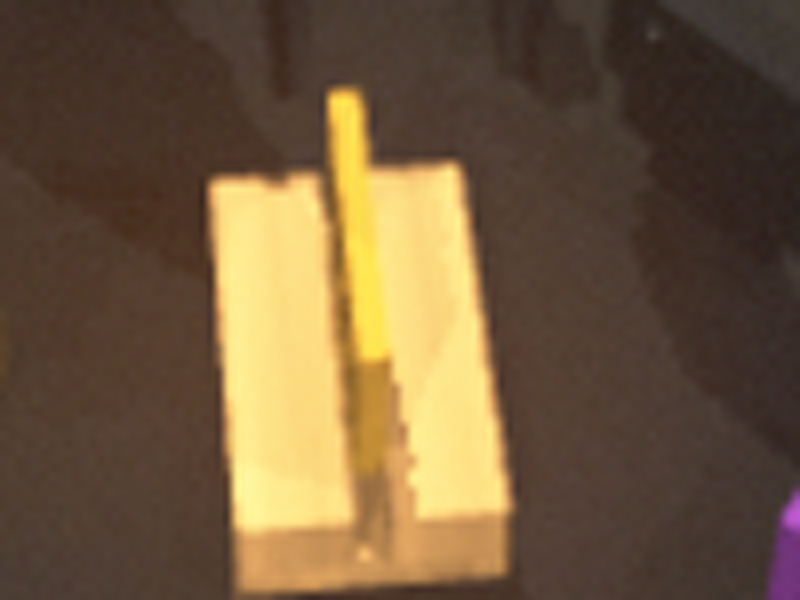

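View pics/b2t.png

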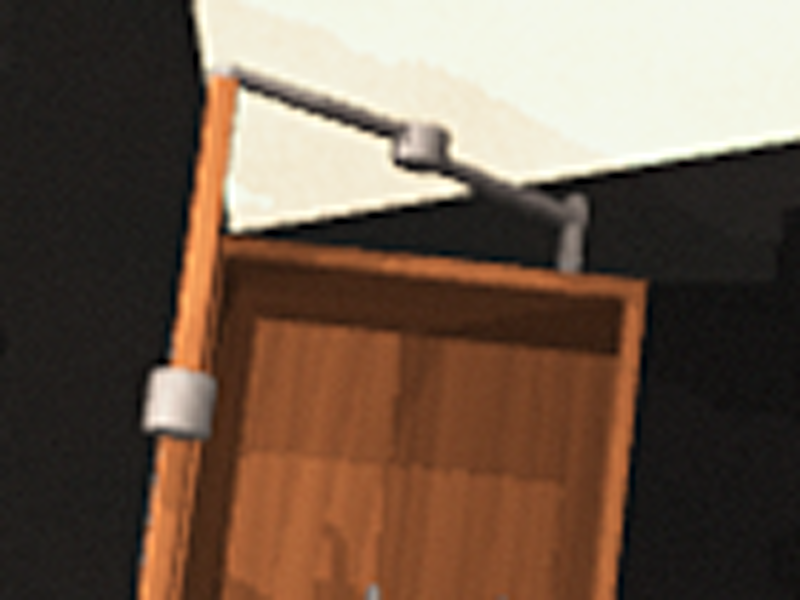

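>>> jog_arm(
  increments=[
    {"rotation": [0,0,0],"xyz": [0.01,-0.0015,0],"fingers": 0.5},
    {"rotation": [0,0,0],"xyz": [0,0,0.02],"fingers": 0.5},
    {"rotation": [0,0,0],"xyz": [0,0,0.025],"fingers": 0.5},
    {"rotation": [0,0,0],"xyz": [0,0,0.025],"fingers": 0.5},
    {"rotation": [0,0,0],"xyz": [0,0,0.024],"fingers": 0.5},
    {"rotation": [0,0,0],"xyz": [0,0,0],"fingers": 0.5},
    {"rotation": [0,0,0],"xyz": [0,0,0],"fingers": 0.8},
  ],
  newtons=25,
)

```text
time: 14.5
eef_pos: [483.6, -359.3, 52.9]
tool_rot: [-180.0, 0.1, 176.6]
contact_force: [0.9, -0.6, 1.0]
finger_gap: 40.4
```

```bash
python3 look.py b3 side 220 320 284 359; python3 look.py b3t top 150 290 130 235; python3 -c "
from plan import *
delta([484.5,-359.7,54],[180,0,176.5])"
```

```text
scale 8.0
scale 5.714285714285714
pos [ 484.4 -359.7   53.8] F [0.2 0.1 0.9] tool delta mm [-0.1  0.  -0.2]
rotvec [-0.0016  0.0035  0.0012]
```

View pics/b3.png

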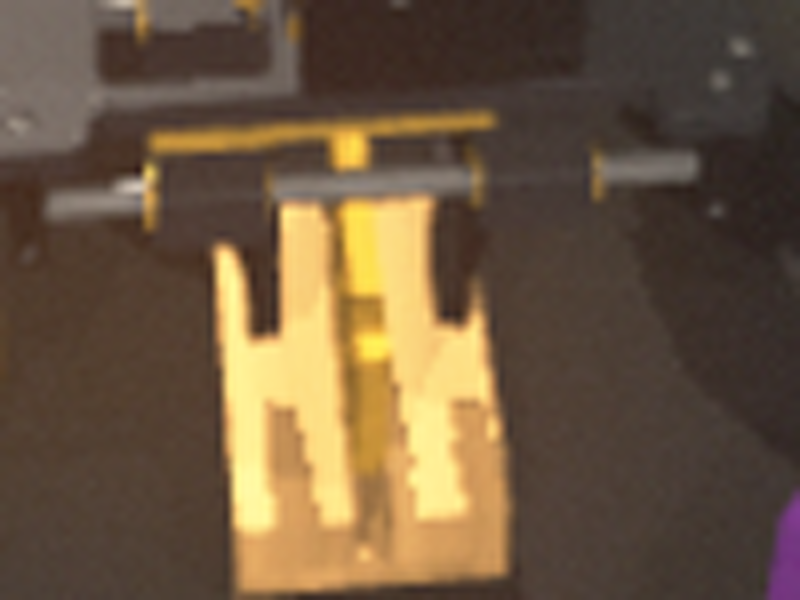

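View pics/b3t.png

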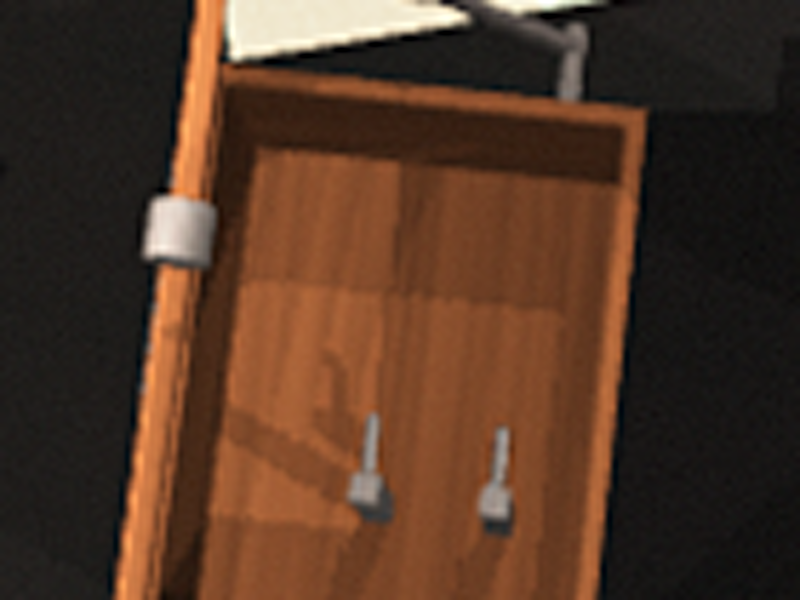

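>>> jog_arm(
  increments=[
    {"rotation": [0,0,0],"xyz": [0,0,0],"fingers": 1},
    {"rotation": [0,0,0],"xyz": [0,0,0],"fingers": 1},
    {"rotation": [0,0,0],"xyz": [0,0,0],"fingers": 1},
    {"rotation": [0,0,0],"xyz": [0,0,0],"fingers": 1},
    {"rotation": [0,0,0],"xyz": [0,0,0],"fingers": 1},
  ],
  newtons=25,
)

```text
time: 15.1
eef_pos: [483.4, -359.4, 52.1]
tool_rot: [-180.0, 0.0, 176.5]
contact_force: [-0.6, -0.4, 2.3]
finger_gap: 7.7
```

```bash
python3 look.py b4 side 190 320 160 257
python3 - <<'E'
from plan import *
t=dict(np.load("b3t.npz"));s=dict(np.load("a9.npz"))
for y in(-48,8):
    tip=case(-38+(24-10.2)*np.cos(.2),y,97+13.8*np.sin(.2))  # near tip
    post=case(-54,y,102)
    print(y,"tip top",(proj(t,tip)[0]-[150,130])*5.714,"side a9",(proj(s,tip)[0]-[200,90])*5)
    print(y,"post top",(proj(t,post)[0]-[150,130])*5.714,"side",(proj(s,post)[0]-[200,90])*5)
for p in[(120,-95,120),(120,95,120),(-120,-95,120)]:
    print("corner",p,(proj(t,case(*p))[0]-[150,130])*5.714,"side",(proj(s,case(*p))[0]-[200,90])*5)
E
```

```text
scale 6.153846153846154
-48 tip top [497.79384652 432.09983935] side a9 [251.12129482 515.42792037]
-48 post top [490.01901297 499.62315481] side [198.90866057 513.7553968 ]
8 tip top [368.11456546 418.45517245] side a9 [246.57187246 459.9959169 ]
8 post top [359.46398423 485.90035731] side [196.33616526 458.24086803]
corner (120, -95, 120) [642.03080509 106.77780358] side [519.36638969 527.52543914]
corner (120, 95, 120) [203.36778699  60.38765078] side [472.02035333 348.00644325]
corner (-120, -95, 120) [583.73975033 664.4088609 ] side [ 78.13530219 541.08416743]
```

View pics/b4.png

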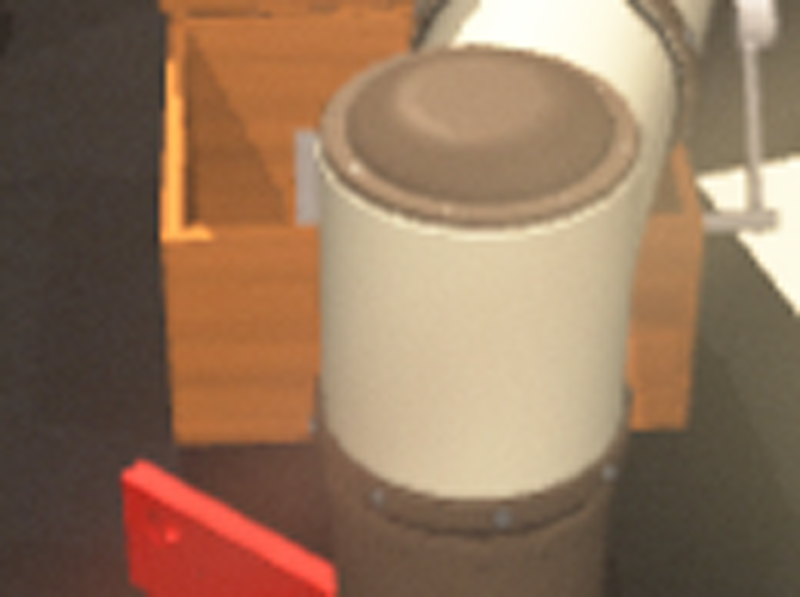

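```bash
sed -i 's/^C=.*/C=(534.5,82.1,np.radians(-4.5))/' plan.py
python3 - <<'E'
from plan import *
print(case(-5,-20,183)); delta(case(-5,-20,183),[180,0,175.5])
E
```

```text
[527.94623142  62.5539488  183.        ]
pos [ 483.4 -359.4   52.1] F [-0.2  0.6  2.6] tool delta mm [ -19.   423.8 -131. ]
rotvec [-0.0003  0.0005  0.018 ]
```

>>> jog_arm(
  increments=[
    {"rotation": [0,0,0],"xyz": [0,0,-0.01],"fingers": 1},
    {"rotation": [0,0,0],"xyz": [0,0,-0.02],"fingers": 1},
    {"rotation": [0,0,0],"xyz": [0,0,-0.03],"fingers": 1},
    {"rotation": [0,0,0],"xyz": [0,0,-0.03],"fingers": 1},
    {"rotation": [0,0,0],"xyz": [0,0,-0.03],"fingers": 1},
    {"rotation": [0,0,0.0175],"xyz": [0,0,-0.015],"fingers": 1},
    {"rotation": [0,0,0],"xyz": [0,0,0],"fingers": 1},
  ],
  newtons=25,
)

```text
time: 15.85
eef_pos: [484.2, -359.9, 189.6]
tool_rot: [-179.9, 0.3, 175.5]
contact_force: [1.1, 1.0, -1.4]
finger_gap: 7.5
```

Run:
```python
from plan import *
delta(case(-5,-20,185),[180,0,175.5]);print(ctrl.read_state()["finger_gap"])
```

```text
pos [ 484.2 -359.9  189.6] F [ 1.1  1.  -1.4] tool delta mm [-10.6 424.5   3.8]
rotvec [-0.002   0.0051  0.0005]
7.50351575987207
```

>>> jog_arm(
  increments=[
    {"rotation": [0,0,0],"xyz": [-0.001,0.02,0],"fingers": 1},
    {"rotation": [0,0,0],"xyz": [-0.001,0.035,0],"fingers": 1},
    {"rotation": [0,0,0],"xyz": [-0.001,0.035,0],"fingers": 1},
    {"rotation": [0,0,0],"xyz": [-0.001,0.035,0],"fingers": 1},
    {"rotation": [0,0,0],"xyz": [-0.001,0.035,0],"fingers": 1},
    {"rotation": [0,0,0],"xyz": [-0.001,0.035,0],"fingers": 1},
    {"rotation": [0,0,0],"xyz": [-0.001,0.035,0],"fingers": 1},
    {"rotation": [0,0,0],"xyz": [-0.001,0.035,0],"fingers": 1},
    {"rotation": [0,0,0],"xyz": [-0.001,0.035,0],"fingers": 1},
    {"rotation": [0,0,0],"xyz": [-0.001,0.035,0],"fingers": 1},
    {"rotation": [0,0,0],"xyz": [0,0.035,0],"fingers": 1},
    {"rotation": [0,0,0],"xyz": [0,0.035,0],"fingers": 1},
    {"rotation": [0,0,0],"xyz": [0,0.02,0],"fingers": 1},
    {"rotation": [0,0,0],"xyz": [0,0,0],"fingers": 1},
    {"rotation": [0,0,0],"xyz": [0,0,0],"fingers": 1},
  ],
)

```text
time: 17.35
eef_pos: [525.4, 63.5, 185.4]
tool_rot: [-179.9, -0.2, 175.6]
contact_force: [0.1, -1.2, -1.6]
finger_gap: 7.6
```

```bash
python3 look.py b5 side 180 320 100 205;  python3 look.py b5t top 150 290 130 235
python3 - <<'E'
from plan import *
delta(case(-8,-20,84),[180,0,175.5])
E
```

```text
scale 5.714285714285714
scale 5.714285714285714
pos [525.7  62.7 185.8] F [ 0.6 -0.1 -1.6] tool delta mm [6.000e-01 1.000e-01 1.018e+02]
rotvec [-0.0008 -0.0018 -0.0005]
```

View pics/b5.png

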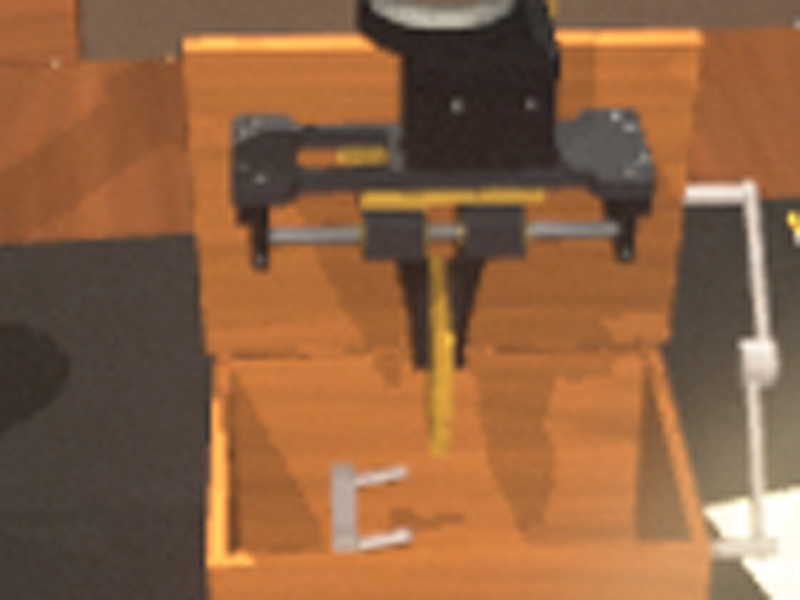

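View pics/b5t.png

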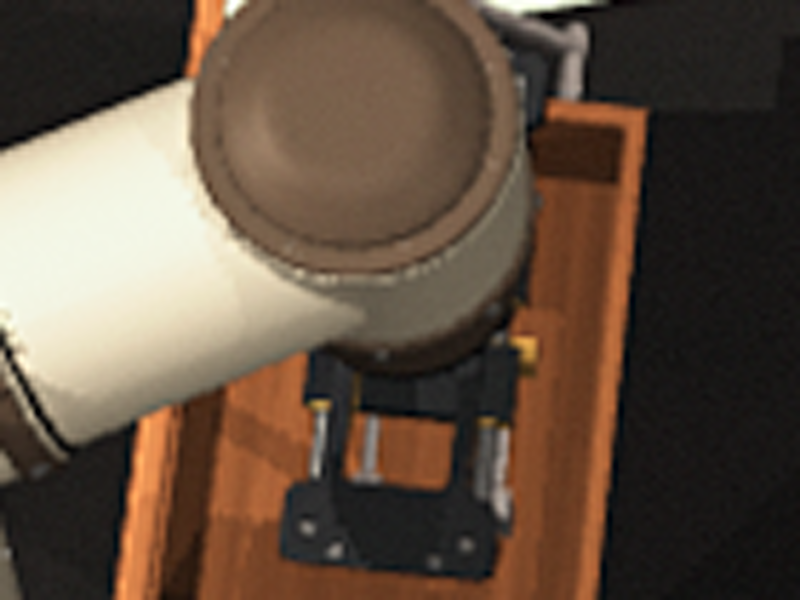

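Run:
```python
from h import *
for n in("b5","b5t"):
    s=dict(np.load(n+".npz"));cv2.imwrite(f"pics/{n}f.png",s["pixels"][:,:,::-1])
t=dict(np.load("b5t.npz"));X=cloud(t)
for (u,v) in[(0,350),(60,250),(120,200),(120,300),(200,150),(350,100),(50,430),(400,300)]:
    uu,vv=int(u/5.714+150),int(v/5.714+130);print((u,v),X[vv,uu].round(0))
from station import ctrl;print(ctrl.read_state()["q"].round(1))
```

```text
(0, 350) [466. 150. 527.]
(60, 250) [493. 137. 530.]
(120, 200) [505. 122. 531.]
(120, 300) [480. 121. 527.]
(200, 150) [516. 100. 543.]
(350, 100) [527.  63. 554.]
(50, 430) [449. 142. 506.]
(400, 300) [487.  52. 505.]
[ 24.4  14.6 -16.   -0.  -59.5 -28.9]
```

View pics/b5tf.png

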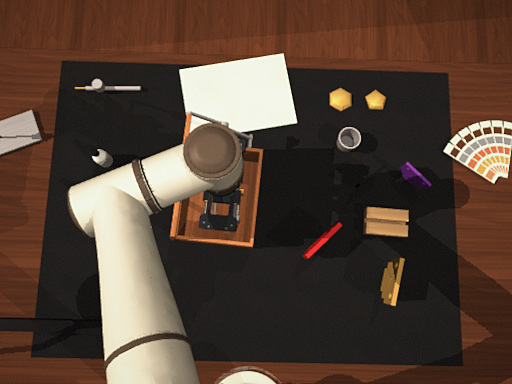

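View pics/b5f.png

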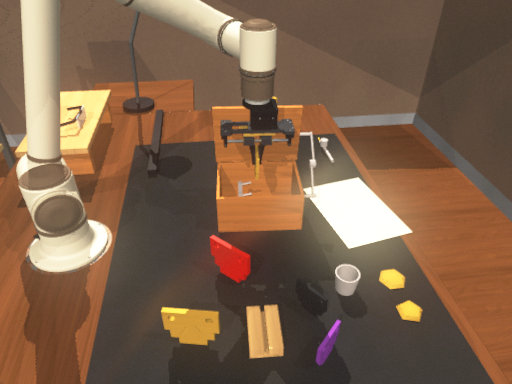

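Run:
```python
from h import *
t=cloud(dict(np.load("b5t.npz")));s=cloud(dict(np.load("b5.npz")))
P=np.r_[t.reshape(-1,3),s.reshape(-1,3)];P=P[np.isfinite(P).all(1)]
P=P[(P[:,2]>380)&(P[:,1]>60)&(P[:,1]<320)&(P[:,0]>300)&(P[:,0]<620)]
for y in range(70,320,15):
    q=P[abs(P[:,1]-y)<6]
    if len(q)>5: print(y,len(q),"x",np.percentile(q[:,0],[2,98]).round(),"z",np.percentile(q[:,2],[2,98]).round(), "x at zmax",np.median(q[q[:,2]>np.percentile(q[:,2],90)],0).round())
```

```text
70 660 x [478. 564.] z [405. 554.] x at zmax [527.  70. 554.]
85 688 x [301. 559.] z [476. 624.] x at zmax [304.  89. 615.]
100 1153 x [302. 541.] z [486. 641.] x at zmax [305. 101. 638.]
115 1512 x [302. 533.] z [489. 647.] x at zmax [307. 115. 644.]
130 1767 x [303. 525.] z [494. 647.] x at zmax [308. 130. 644.]
145 2104 x [304. 516.] z [482. 642.] x at zmax [311. 144. 639.]
160 1903 x [305. 510.] z [492. 633.] x at zmax [312. 159. 630.]
175 1400 x [308. 510.] z [483. 619.] x at zmax [319. 172. 615.]
190 948 x [334. 504.] z [517. 596.] x at zmax [348. 186. 592.]
205 611 x [370. 500.] z [515. 570.] x at zmax [385. 201. 567.]
220 373 x [402. 494.] z [510. 547.] x at zmax [414. 215. 546.]
235 492 x [403. 487.] z [500. 534.] x at zmax [449. 236. 533.]
250 370 x [410. 481.] z [512. 534.] x at zmax [441. 249. 534.]
265 150 x [423. 476.] z [510. 532.] x at zmax [442. 260. 532.]
```

>>> jog_arm(
  increments=[
    {"rotation": [0,0,0],"xyz": [0,0,0.012],"fingers": 1},
    {"rotation": [0,0,0],"xyz": [0,0,0.015],"fingers": 1},
    {"rotation": [0,0,0],"xyz": [0,0,0.015],"fingers": 1},
    {"rotation": [0,0,0],"xyz": [0,0,0.015],"fingers": 1},
    {"rotation": [0,0,0],"xyz": [0,0,0.015],"fingers": 1},
    {"rotation": [0,0,0],"xyz": [0,0,0.015],"fingers": 1},
    {"rotation": [0,0,0],"xyz": [0,0,0.014],"fingers": 1},
    {"rotation": [0,0,0],"xyz": [0,0,0],"fingers": 1},
    {"rotation": [0,0,0],"xyz": [0,0,0],"fingers": 1},
  ],
)

```text
time: 18.35
eef_pos: [526.2, 62.9, 85.2]
tool_rot: [-180.0, -0.0, 175.5]
contact_force: [0.6, -0.6, -0.2]
finger_gap: 7.5
```

```bash
python3 look.py b6 side 210 310 150 225;  python3 look.py b6t top 150 290 130 235
python3 - <<'E'
from plan import *
delta(case(-8,-20,84),[180,0,175.5])
E
```

```text
scale 8.0
scale 5.714285714285714
pos [526.9  63.5  86.2] F [-0.1  0.1 -1.6] tool delta mm [ 1.9 -0.8  2.2]
rotvec [ 0.0005  0.0013 -0.    ]
```

View pics/b6.png

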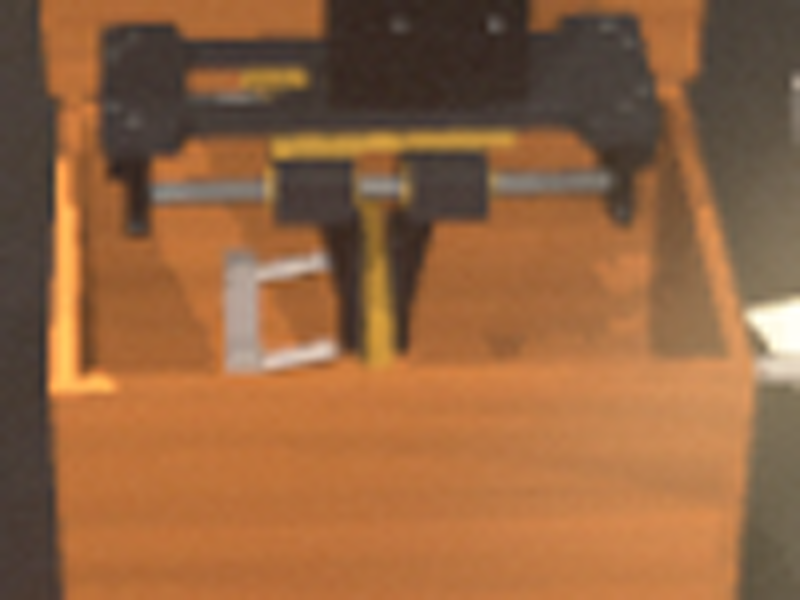

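View pics/b6t.png

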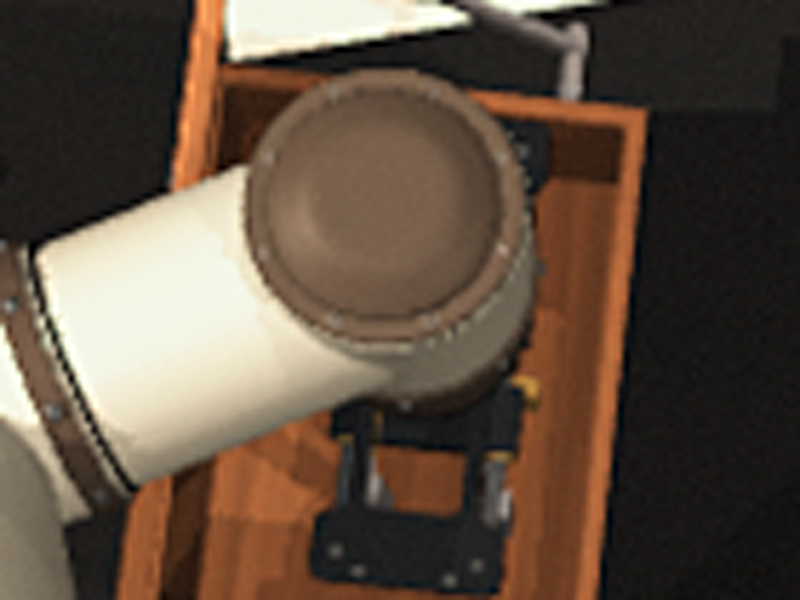

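```bash
cat > avg.py <<'E'
from plan import *
def avg(n=6):
    P=[];F=[]
    for i in range(n):
        ctrl.snapshot("side");st=ctrl.read_state();P.append(st["eef_pos"]);F.append(st["contact_force"])
    p=np.mean(P,0);d=p[:2]-C[:2];c,s=np.cos(C[2]),np.sin(C[2])
    print("avg",p.round(1),"std",np.std(P,0).round(1),"case",np.round([c*d[0]+s*d[1],-s*d[0]+c*d[1],p[2]],1),"F",np.mean(F,0).round(1),"rot",st["tool_rot"].round(1),"t",st["time"])
if __name__=="__main__": avg()
E
python3 avg.py
python3 - <<'E'
from plan import *
s=dict(np.load("b6.npz"))
f=lambda p:((proj(s,case(*p))[0]-[210,150]+.5)*8-.5).round(0)
for y in(-48,8): print("pin tip",f((-24.5,y,99.7)),"pin base",f((-48,y,95)), "post",f((-54,y,102)))
x=-8.5
for n,p in dict(edgetopL=(x-4,-62,115.5),edgetopR=(x+4,-62,115.5),lowL=(x-4,-42,42),lowR=(x+4,-42,42)).items(): print(n,f(p))
for p in[(-120,-95,120),(120,-95,120)]: print(f(p))
E
```

```text
avg [526.7  63.7  86.2] std [0.1 0.1 0.1] case [ -6.3 -18.9  86.2] F [-0.3 -0.  -0.7] rot [180.    0.  175.5] t 18.75
pin tip [329. 350.] pin base [263. 363.] post [245. 347.]
pin tip [322. 261.] pin base [258. 273.] post [241. 258.]
edgetopL [365. 335.]
edgetopR [388. 335.]
lowL [361. 467.]
lowR [383. 466.]
[ 52. 391.]
[759. 369.]
```

>>> jog_arm(
  increments=[
    {"rotation": [0,0,0],"xyz": [0,-0.0008,0.0027],"fingers": 1},
    {"rotation": [0,0,0],"xyz": [0.003,0,0.0006],"fingers": 1},
    {"rotation": [0,0,0],"xyz": [0.003,0,0.0006],"fingers": 1},
    {"rotation": [0,0,0],"xyz": [0.003,0,0.0006],"fingers": 1},
    {"rotation": [0,0,0],"xyz": [0.003,0,0.0006],"fingers": 1},
    {"rotation": [0,0,0],"xyz": [0,0,0],"fingers": 1},
    {"rotation": [0,0,0],"xyz": [0,0,0],"fingers": 1},
  ],
)

```text
time: 19.45
eef_pos: [514.4, 63.9, 80.6]
tool_rot: [180.0, 0.0, 175.5]
contact_force: [0.2, 0.3, -0.7]
finger_gap: 7.9
```

```bash
python3 avg.py; python3 look.py b7 side 210 310 150 225
```

```text
avg [514.5  63.8  80.5] std [0. 0. 0.] case [-18.5 -19.8  80.5] F [-0.2  0.1 -1.3] rot [180.    0.  175.5] t 19.75
scale 8.0
```

View pics/b7.png

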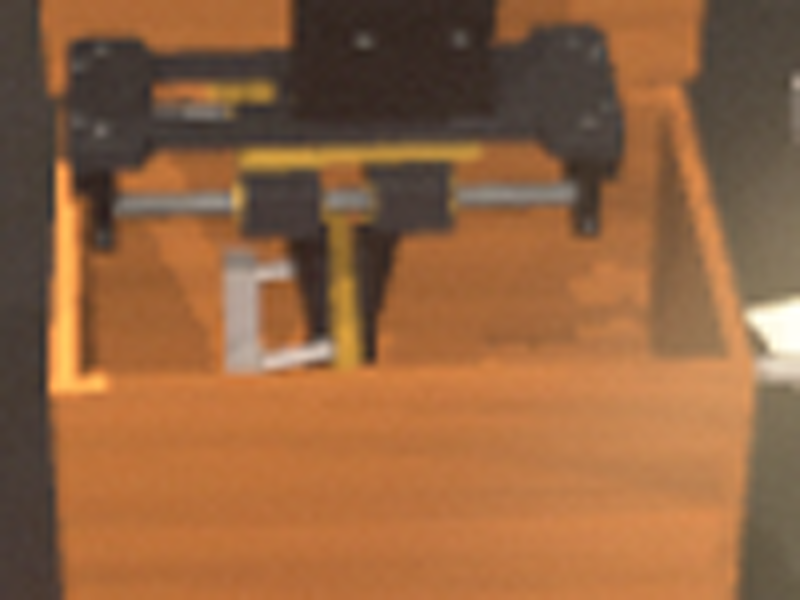

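>>> jog_arm(
  increments=[
    {"rotation": [0,0,0],"xyz": [0.003,0,0.0004],"fingers": 1},
    {"rotation": [0,0,0],"xyz": [0.003,0,0.0005],"fingers": 1},
    {"rotation": [0,0,0],"xyz": [0.002,0,0.0004],"fingers": 1},
    {"rotation": [0,0,0],"xyz": [0,0,0],"fingers": 1},
  ],
)

```text
time: 20.2
eef_pos: [505.9, 64.4, 79.1]
tool_rot: [-180.0, -0.0, 175.5]
contact_force: [0.1, -0.5, -0.6]
finger_gap: 7.8
```

```bash
python3 avg.py; python3 look.py b8 side 210 310 150 225
```

```text
avg [506.4  64.5  79.2] std [0.1 0.  0. ] case [-26.6 -19.8  79.2] F [-0.  -0.  -1.1] rot [180.    0.  175.5] t 20.5
scale 8.0
```

View pics/b8.png

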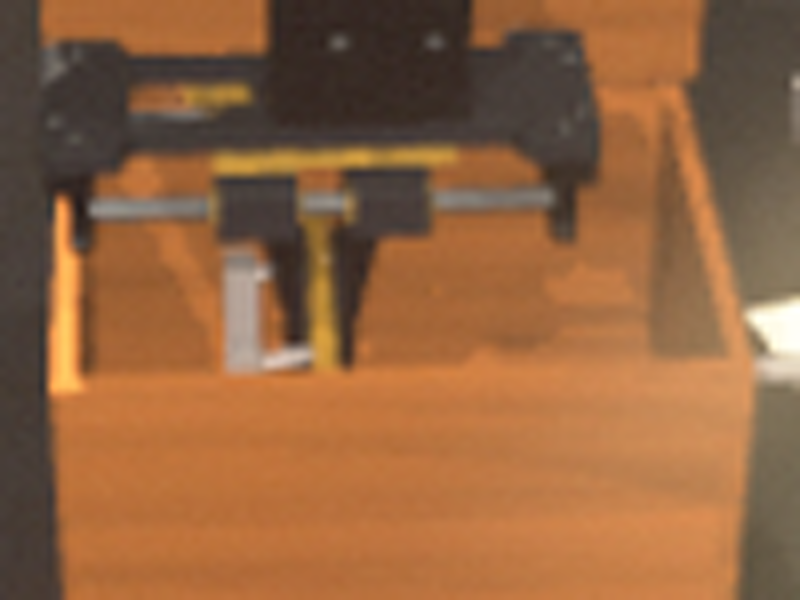

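>>> jog_arm(
  increments=[
    {"rotation": [0,0,0],"xyz": [0.003,0,0.0006],"fingers": 1},
    {"rotation": [0,0,0],"xyz": [0.003,0,0.0006],"fingers": 1},
    {"rotation": [0,0,0],"xyz": [0.003,0,0.0006],"fingers": 1},
    {"rotation": [0,0,0],"xyz": [0.003,0,0.0006],"fingers": 1},
    {"rotation": [0,0,0],"xyz": [0,0,0],"fingers": 1},
  ],
)

```text
time: 21.05
eef_pos: [493.8, 65.3, 76.7]
tool_rot: [-180.0, -0.0, 175.5]
contact_force: [-0.3, 0.6, -1.1]
finger_gap: 7.9
```

```bash
python3 avg.py; python3 look.py b9 side 210 310 150 225
```

```text
avg [494.5  65.4  76.8] std [0.1 0.  0. ] case [-38.6 -19.8  76.8] F [ 0.1 -0.  -1.5] rot [180.    0.  175.5] t 21.35
scale 8.0
```

View pics/b9.png

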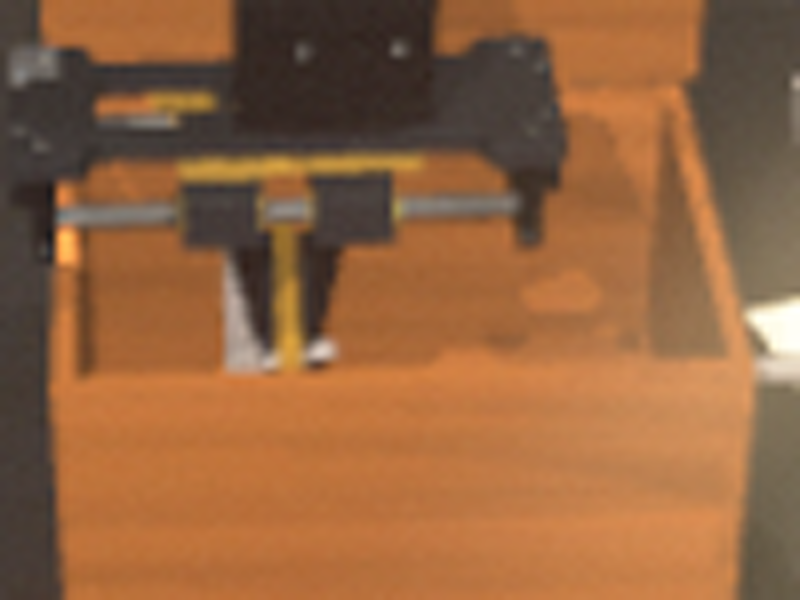

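>>> jog_arm(
  increments=[
    {"rotation": [0,0,0],"xyz": [0.001,0,0.0015],"fingers": 1},
    {"rotation": [0,0,0],"xyz": [0,0,0],"fingers": 1},
    {"rotation": [0,0,0],"xyz": [0,0,0],"fingers": 0.85},
    {"rotation": [0,0,0],"xyz": [0,0,0],"fingers": 0.75},
    {"rotation": [0,0,0],"xyz": [0,0,0],"fingers": 0.65},
    {"rotation": [0,0,0],"xyz": [0,0,0],"fingers": 0.65},
    {"rotation": [0,0,0],"xyz": [0,0,0],"fingers": 0.65},
  ],
)

```text
time: 22.1
eef_pos: [493.5, 65.4, 75.4]
tool_rot: [180.0, 0.0, 175.5]
contact_force: [-0.5, 0.3, -0.5]
finger_gap: 29.3
```

```bash
python3 look.py c1 side 210 310 150 225
```

```text
scale 8.0
```

View pics/c1.png

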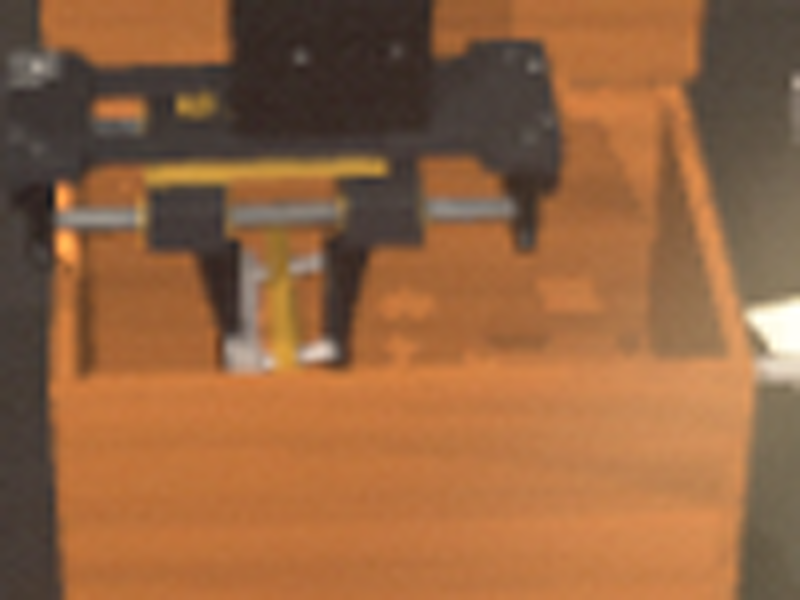

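>>> jog_arm(
  increments=[
    {"rotation": [0,0,0],"xyz": [0,0,0],"fingers": 0.65},
    {"rotation": [0,0,0],"xyz": [0,0,-0.008],"fingers": 0.65},
    {"rotation": [0,0,0],"xyz": [0,0,-0.015],"fingers": 0.65},
    {"rotation": [0,0,0],"xyz": [0,0,-0.025],"fingers": 0.65},
    {"rotation": [0,0,0],"xyz": [0,0,-0.03],"fingers": 0.65},
    {"rotation": [0,0,0],"xyz": [0,0,-0.03],"fingers": 0.65},
    {"rotation": [0,0,0],"xyz": [0,-0.02,-0.03],"fingers": 0.65},
    {"rotation": [0,0,0],"xyz": [-0.03,-0.035,-0.01],"fingers": 0.65},
    {"rotation": [0,0,0],"xyz": [-0.03,-0.035,0],"fingers": 0.65},
    {"rotation": [0,0,0],"xyz": [-0.03,-0.035,0],"fingers": 0.7},
    {"rotation": [0,0,0],"xyz": [-0.03,-0.03,0],"fingers": 0.8},
    {"rotation": [0,0,0],"xyz": [-0.03,0,0],"fingers": 1},
    {"rotation": [0,0,0],"xyz": [-0.03,0,0],"fingers": 1},
  ],
)

```text
time: 23.45
eef_pos: [661.5, -104.8, 223.8]
tool_rot: [-180.0, 0.0, 175.4]
contact_force: [0.4, 0.7, 0.8]
finger_gap: 9.6
```

```bash
python3 look.py c2 side 200 340 120 225;python3 look.py c2t top 150 290 130 235; python3 -c "
from plan import *
delta(case(155,4,200),[180,0,175.5])"
```

```text
scale 5.714285714285714
scale 5.714285714285714
pos [ 663.1 -103.9  222. ] F [-0.9 -0.3 -1.6] tool delta mm [-12.  179.4  22. ]
rotvec [-0.0004 -0.0002 -0.0007]
```

View pics/c2.png

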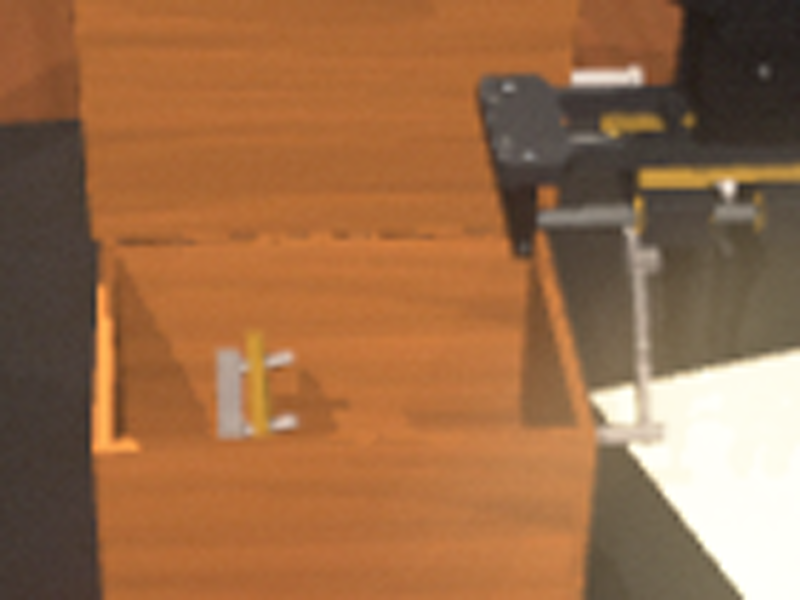

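View pics/c2t.png

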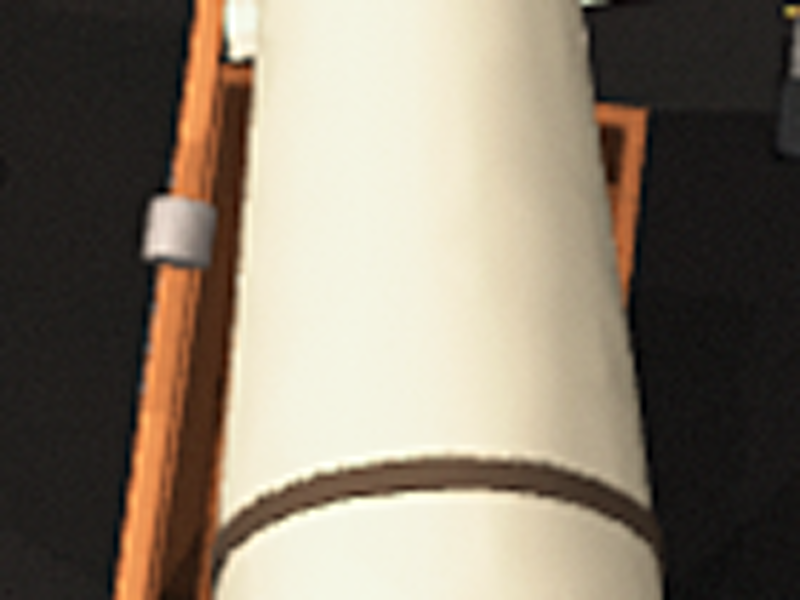

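>>> jog_arm(
  increments=[
    {"rotation": [-0.14,0,0],"xyz": [0,0.02,0],"fingers": 1},
    {"rotation": [-0.14,0,0],"xyz": [0,0.02,0],"fingers": 1},
    {"rotation": [-0.14,0,0],"xyz": [0,0.02,0],"fingers": 1},
    {"rotation": [-0.14,0,0],"xyz": [0,0.02,0],"fingers": 1},
    {"rotation": [0,0,0],"xyz": [0,0,0],"fingers": 1},
    {"rotation": [0,0,0],"xyz": [0,0,0],"fingers": 1},
  ],
)

```text
time: 24.15
eef_pos: [666.4, -27.2, 239.9]
tool_rot: [148.1, -0.0, 175.5]
contact_force: [0.2, 0.1, 0.8]
finger_gap: 0.5
```

Run:
```python
from plan import *
R=Ro.from_euler('xyz',[147.9,0,175.5],degrees=True);tz=R.apply([0,0,1])
k=case(155,4.5,161.5)
delta(k-42*tz,[147.9,0,175.5]); delta(k-12*tz); print(k-42*tz)
```

```text
pos [666.4 -27.2 239.9] F [0.2 0.1 0.8] tool delta mm [-15.  46.  79.]
rotvec [-0.0036  0.0001 -0.0003]
pos [666.4 -27.2 239.9] F [0.2 0.1 0.8] tool delta mm [-15.   46.1 109. ]
[687.62414447  52.17502905 197.0791207 ]
```

>>> jog_arm(
  increments=[
    {"rotation": [0,0,0],"xyz": [-0.008,0.023,0.01],"fingers": 1},
    {"rotation": [0,0,0],"xyz": [-0.007,0.023,0.02],"fingers": 1},
    {"rotation": [0,0,0],"xyz": [0,0,0.025],"fingers": 1},
    {"rotation": [0,0,0],"xyz": [0,0,0.024],"fingers": 1},
    {"rotation": [0,0,0],"xyz": [0,0,0],"fingers": 1},
    {"rotation": [0,0,0],"xyz": [0,0,0],"fingers": 1},
  ],
)

```text
time: 24.75
eef_pos: [687.7, 53.8, 197.4]
tool_rot: [148.1, -0.0, 175.6]
contact_force: [-0.7, -0.5, 1.0]
finger_gap: 0.4
```

```bash
python3 look.py c3 side 230 340 100 182
python3 - <<'E'
from plan import *
R=Ro.from_euler('xyz',[147.9,0,175.5],degrees=True);tz=R.apply([0,0,1])
delta(case(155,4.5,161.5)-12*tz)
E
```

```text
scale 7.2727272727272725
pos [688.3  53.2 198.4] F [ 0.3 -0.2  0.3] tool delta mm [ 0.6 -1.6 30.6]
```

View pics/c3.png

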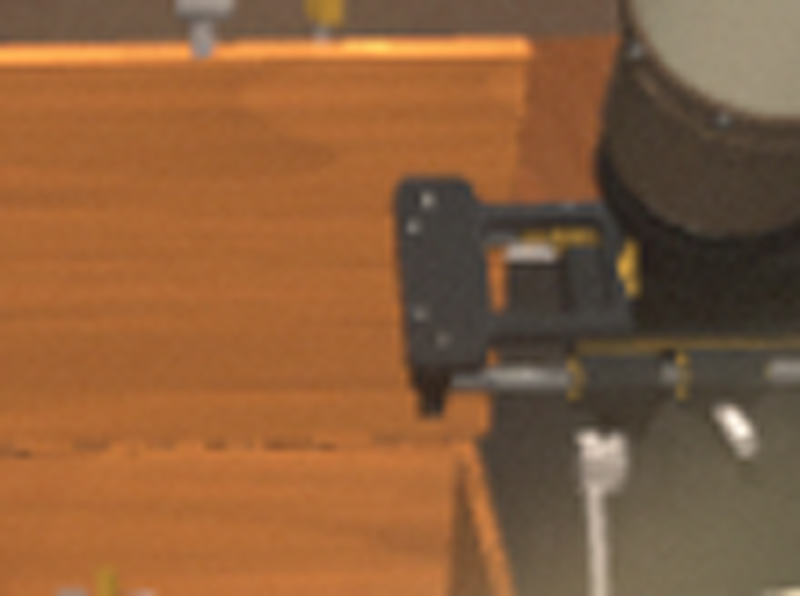

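>>> jog_arm(
  increments=[
    {"rotation": [0,0,0],"xyz": [0,-0.0016,0.01],"fingers": 1},
    {"rotation": [0,0,0],"xyz": [0,0,0.01],"fingers": 1},
    {"rotation": [0,0,0],"xyz": [0,0,0.006],"fingers": 1},
    {"rotation": [0,0,0],"xyz": [0,0,0.003],"fingers": 1},
    {"rotation": [0,0,0],"xyz": [0,0,0.003],"fingers": 1},
    {"rotation": [0,0,0],"xyz": [0,0,0.003],"fingers": 1},
    {"rotation": [0,0,0],"xyz": [0,0,0],"fingers": 1},
  ],
)

```text
time: 25.5
eef_pos: [689.3, 70.7, 166.7]
tool_rot: [147.9, -0.0, 175.5]
contact_force: [-0.4, -0.9, 1.4]
finger_gap: 0.5
```

>>> jog_arm(
  increments=[
    {"rotation": [0,0,0],"xyz": [0,0,0.003],"fingers": 1},
    {"rotation": [0,0,0],"xyz": [0,0,0.003],"fingers": 1},
    {"rotation": [0,0,0],"xyz": [0,0,0],"fingers": 1},
  ],
)

```text
time: 25.8
eef_pos: [689.9, 74.0, 161.4]
tool_rot: [147.9, 0.0, 175.5]
contact_force: [-0.9, -0.8, 0.5]
finger_gap: 0.2
```

```bash
python3 look.py c4 side 230 340 100 182
```

```text
scale 7.2727272727272725
```

View pics/c4.png

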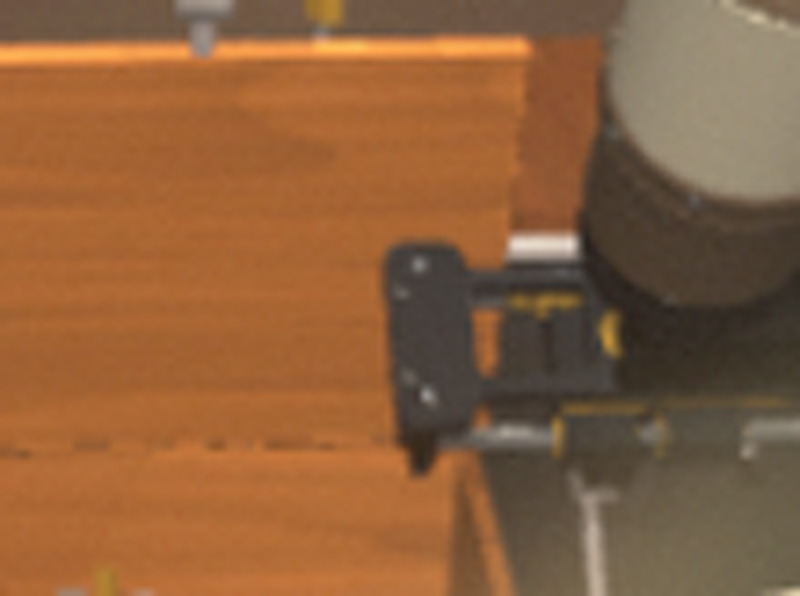

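>>> jog_arm(
  increments=[
    {"rotation": [0,0,0],"xyz": [0,0,0.003],"fingers": 1},
    {"rotation": [0,0,0],"xyz": [0,0,0.003],"fingers": 1},
    {"rotation": [0,0,0],"xyz": [0,0,0.002],"fingers": 1},
    {"rotation": [0,0,0],"xyz": [0,0,0],"fingers": 1},
  ],
)

```text
time: 26.25
eef_pos: [690.2, 77.9, 154.3]
tool_rot: [147.9, -0.0, 175.5]
contact_force: [-1.2, -0.5, -0.2]
finger_gap: 0.5
```

```bash
python3 look.py c5 side 230 340 100 182
```

```text
scale 7.2727272727272725
```

View pics/c5.png

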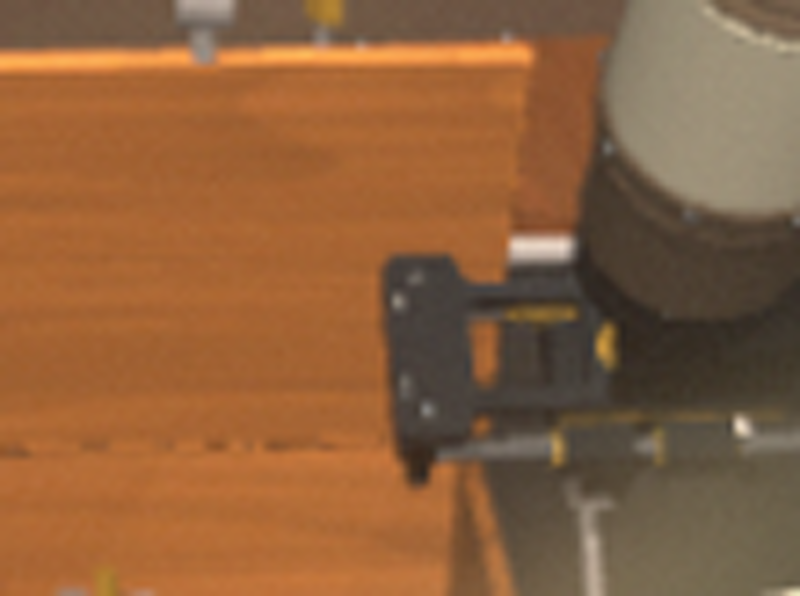

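>>> jog_arm(
  increments=[
    {"rotation": [0,0,0],"xyz": [0,0,-0.01],"fingers": 1},
    {"rotation": [0,0,0],"xyz": [0,0,-0.03],"fingers": 1},
    {"rotation": [0,0,0],"xyz": [0,0,-0.04],"fingers": 1},
    {"rotation": [0,0,0],"xyz": [0.01,-0.02,-0.04],"fingers": 0.8},
    {"rotation": [0,0,0],"xyz": [0.03,-0.01,-0.04],"fingers": 0.6},
    {"rotation": [0,0,0],"xyz": [0.04,0,-0.03],"fingers": 0.5},
    {"rotation": [0.14,0,0],"xyz": [0.04,0,-0.025],"fingers": 0.5},
    {"rotation": [0.14,0,0],"xyz": [0.03,0,-0.02],"fingers": 0.5},
    {"rotation": [0.14,0,0],"xyz": [0,0,-0.02],"fingers": 0.5},
    {"rotation": [0.14,0,0],"xyz": [0,0,-0.01],"fingers": 0.5},
    {"rotation": [0,0,0],"xyz": [0,0,0],"fingers": 0.5},
  ],
)

```text
time: 27.4
eef_pos: [529.0, -61.7, 370.2]
tool_rot: [-179.9, 0.2, 175.8]
contact_force: [-0.4, -0.2, 0.3]
finger_gap: 42.9
```

```bash
python3 look.py c6 side 200 340 75 180;python3 look.py c6t top 150 290 100 205; python3 -c "
from plan import *
a=1.37
delta(case(0,95-218*np.cos(a),125+218*np.sin(a)-17),[180,0,175.5])"
```

```text
scale 5.714285714285714
scale 5.714285714285714
pos [528.7 -62.8 368. ] F [ 0.3 -0.7 -0.3] tool delta mm [  5.2 196.3  46.8]
rotvec [ 0.0025 -0.0001  0.002 ]
```

View pics/c6.png

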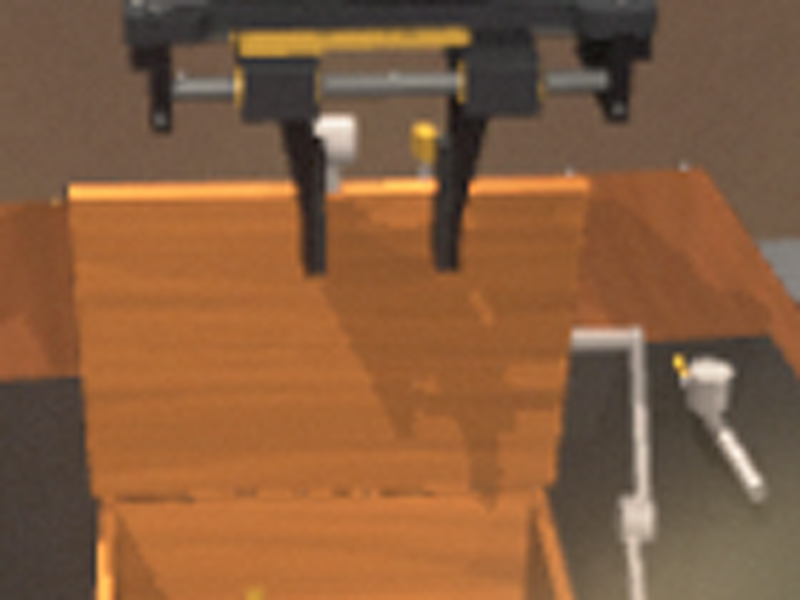

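View pics/c6t.png

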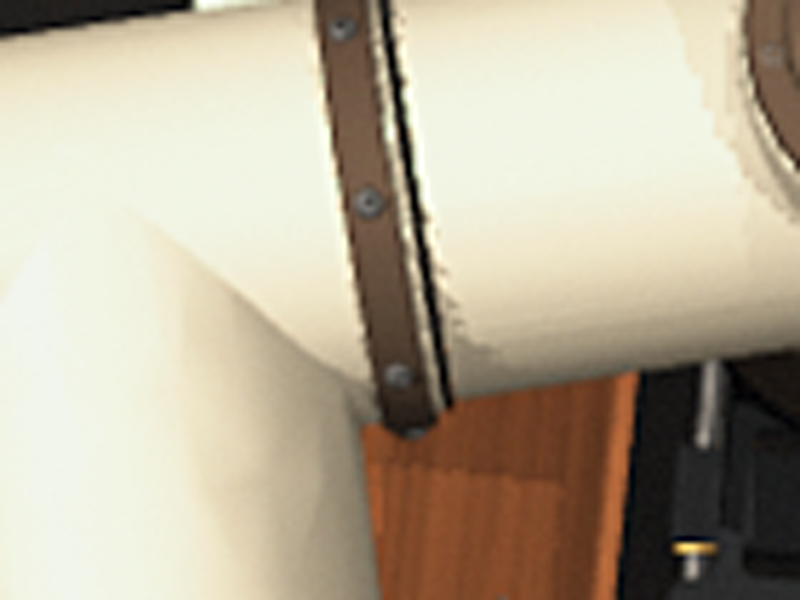

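Run:
```python
from plan import *
s=dict(np.load("c6.npz"));k=dict(np.load("a4.npz"))
for th in(1.34,1.36,1.38,1.4):
    p=case(0,95-218*np.cos(th),125+218*np.sin(th))
    e=[case(x,95-192*np.cos(th),125+192*np.sin(th)) for x in(-125,125)]
    print(th,((proj(s,np.array([p]+e))-[200,75]+.5)*5.714).round(0).tolist())
```

```text
1.34 [[334.0, 149.0], [69.0, 199.0], [593.0, 190.0]]
1.36 [[333.0, 144.0], [69.0, 194.0], [592.0, 185.0]]
1.38 [[333.0, 138.0], [69.0, 189.0], [591.0, 180.0]]
1.4 [[332.0, 133.0], [69.0, 185.0], [590.0, 176.0]]
```

>>> jog_arm(
  increments=[
    {"rotation": [0,0,0],"xyz": [0.001,0.03,-0.003],"fingers": 0.5},
    {"rotation": [0,0,0],"xyz": [0.001,0.04,0],"fingers": 0.5},
    {"rotation": [0,0,0],"xyz": [0.001,0.04,0],"fingers": 0.5},
    {"rotation": [0,0,0],"xyz": [0.001,0.04,0],"fingers": 0.5},
    {"rotation": [0,0,0],"xyz": [0,0.03,0],"fingers": 0.5},
    {"rotation": [0,0,0],"xyz": [0,0.015,0],"fingers": 0.5},
    {"rotation": [0,0,0],"xyz": [0,0,0],"fingers": 0.5},
    {"rotation": [0,0,0],"xyz": [0,0,0],"fingers": 0.5},
  ],
)

```text
time: 28.3
eef_pos: [540.4, 129.8, 370.5]
tool_rot: [-180.0, -0.1, 175.5]
contact_force: [1.3, 0.2, 0.2]
finger_gap: 43.3
```

```bash
python3 look.py c7 side 200 340 75 180; python3 -c "
from plan import *
a=1.37
delta(case(0,95-218*np.cos(a),125+218*np.sin(a)-17),[180,0,175.5])"
```

```text
scale 5.714285714285714
pos [540.3 129.5 370.8] F [ 0.1 -0.6  0.5] tool delta mm [ 2.1  3.8 49.2]
rotvec [-0.     -0.0007 -0.0014]
```

View pics/c7.png

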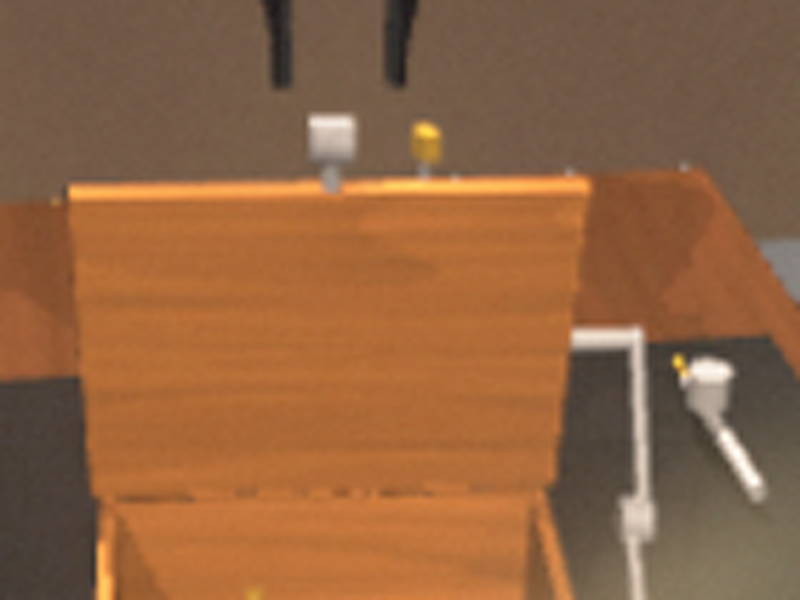

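>>> jog_arm(
  increments=[
    {"rotation": [0,0,0],"xyz": [0.0015,0.004,0],"fingers": 0.5},
    {"rotation": [0,0,0],"xyz": [0,0,0.012],"fingers": 0.5},
    {"rotation": [0,0,0],"xyz": [0,0,0.018],"fingers": 0.5},
    {"rotation": [0,0,0],"xyz": [0,0,0.017],"fingers": 0.5},
    {"rotation": [0,0,0],"xyz": [0,0,0],"fingers": 0.5},
    {"rotation": [0,0,0],"xyz": [0,0,0],"fingers": 1},
    {"rotation": [0,0,0],"xyz": [0,0,0],"fingers": 1},
    {"rotation": [0,0,0],"xyz": [0,0,0],"fingers": 1},
    {"rotation": [0,0,0],"xyz": [0,0,0],"fingers": 1},
    {"rotation": [0,0,0],"xyz": [0,0,0],"fingers": 1},
  ],
  newtons=35,
)

```text
time: 29.35
eef_pos: [538.3, 134.9, 324.6]
tool_rot: [180.0, -0.1, 175.5]
contact_force: [-5.0, 1.3, 2.5]
finger_gap: 19.5
```

```bash
python3 look.py c8 side 200 340 75 180; python3 avg.py
```

```text
scale 5.714285714285714
avg [538.4 134.9 324.6] std [0. 0. 0.] case [-3.000e-01  5.290e+01  3.246e+02] F [-5.1  1.3  4.4] rot [180.   -0.  175.5] t 29.7
```

View pics/c8.png

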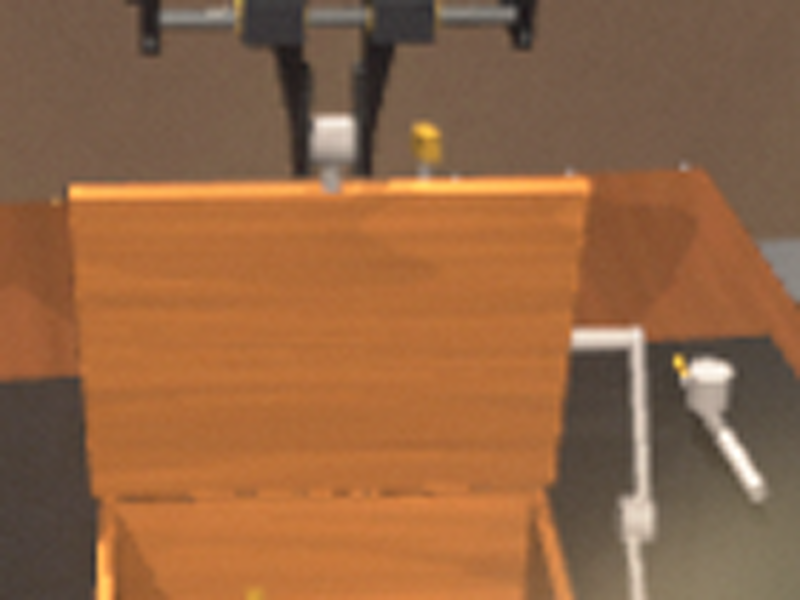

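>>> jog_arm(
  increments=[
    {"rotation": [0,0,0],"xyz": [0,-0.005,0.001],"fingers": 1},
    {"rotation": [0,0,0],"xyz": [0,-0.0056,0.0014],"fingers": 1},
    {"rotation": [0,0,0],"xyz": [0,-0.0105,0.003],"fingers": 1},
    {"rotation": [0,0,0],"xyz": [0,-0.0103,0.0035],"fingers": 1},
    {"rotation": [0,0,0],"xyz": [0,-0.0101,0.004],"fingers": 1},
    {"rotation": [0,0,0],"xyz": [0,-0.0099,0.0045],"fingers": 1},
    {"rotation": [0,0,0],"xyz": [0,0,0],"fingers": 1},
  ],
  newtons=35,
)

```text
time: 30.4
eef_pos: [534.1, 82.2, 306.7]
tool_rot: [-179.9, -0.1, 175.5]
contact_force: [-3.9, -2.5, 2.5]
finger_gap: 19.7
```

```bash
python3 look.py c9 side 200 340 75 180
```

```text
scale 5.714285714285714
```

View pics/c9.png

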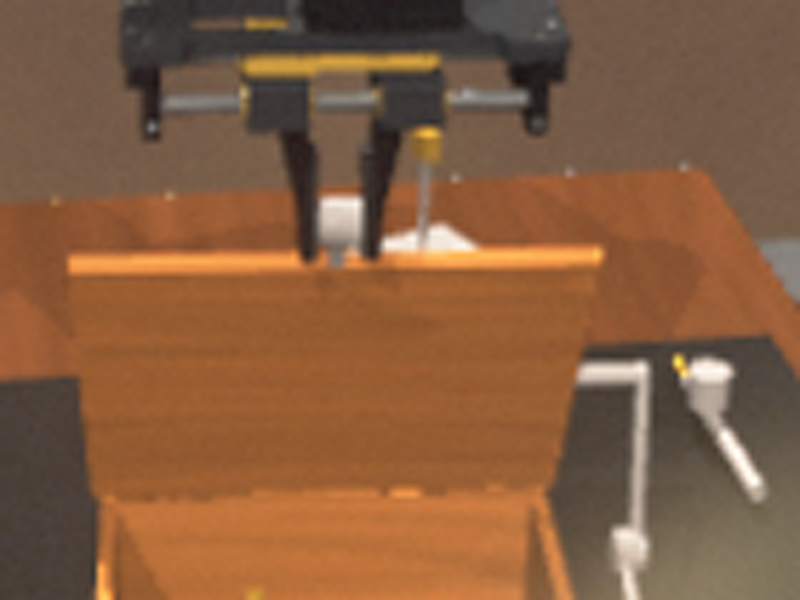

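Lowering well: the knob (340,222) stays between the fingers and the knee (628,548) is folding. I continue.

>>> jog_arm(
  increments=[
    {"rotation": [0,0,0],"xyz": [0,-0.0097,0.005],"fingers": 1},
    {"rotation": [0,0,0],"xyz": [0,-0.0094,0.0055],"fingers": 1},
    {"rotation": [0,0,0],"xyz": [0,-0.0091,0.0059],"fingers": 1},
    {"rotation": [0,0,0],"xyz": [0,-0.0088,0.0064],"fingers": 1},
    {"rotation": [0,0,0],"xyz": [0,-0.0085,0.0068],"fingers": 1},
    {"rotation": [0,0,0],"xyz": [0,-0.0082,0.0072],"fingers": 1},
    {"rotation": [0,0,0],"xyz": [0,-0.0078,0.0076],"fingers": 1},
    {"rotation": [0,0,0],"xyz": [0,-0.0074,0.008],"fingers": 1},
    {"rotation": [0,0,0],"xyz": [0,-0.007,0.0084],"fingers": 1},
    {"rotation": [0,0,0],"xyz": [0,-0.0066,0.0087],"fingers": 1},
    {"rotation": [0,0,0],"xyz": [0,0,0],"fingers": 1},
  ],
  newtons=35,
)

```text
time: 31.55
eef_pos: [527.4, -0.4, 235.7]
tool_rot: [-179.8, -0.2, 175.4]
contact_force: [-3.2, -4.1, 0.5]
finger_gap: 19.5
```

```bash
python3 look.py d1 side 180 340 90 210; python3 -c "
from plan import *
for a in (.6,.62,.64):delta(case(0,95-218*np.cos(a)+1.4,125+218*np.sin(a)-14))"
```

```text
scale 5.0
pos [ 5.275e+02 -2.000e-01  2.360e+02] F [-3.8 -4.1 -0.2] tool delta mm [-0.6 -1.   1.9]
pos [ 5.275e+02 -2.000e-01  2.360e+02] F [-3.8 -4.1 -0.2] tool delta mm [-0.6  1.5 -1.7]
pos [ 5.275e+02 -2.000e-01  2.360e+02] F [-3.8 -4.1 -0.2] tool delta mm [-0.5  4.1 -5.2]
```

View pics/d1.png

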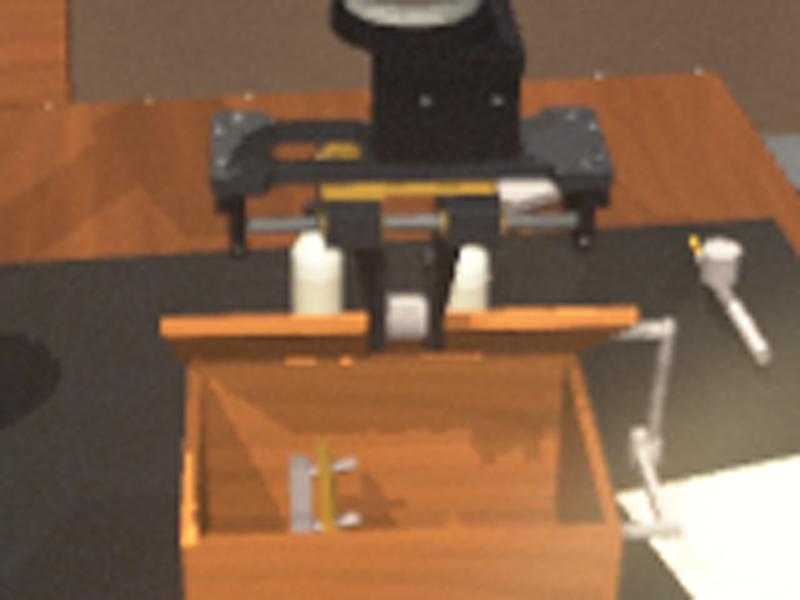

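>>> jog_arm(
  increments=[
    {"rotation": [0,0,0],"xyz": [0,-0.0061,0.009],"fingers": 1},
    {"rotation": [0,0,0],"xyz": [0,-0.0056,0.0093],"fingers": 1},
    {"rotation": [0,0,0],"xyz": [0,-0.0052,0.0096],"fingers": 1},
    {"rotation": [0,0,0],"xyz": [0,-0.0047,0.0098],"fingers": 1},
    {"rotation": [0,0,0],"xyz": [0,-0.0042,0.0101],"fingers": 1},
    {"rotation": [0,0,0],"xyz": [0,-0.0037,0.0103],"fingers": 1},
    {"rotation": [0,0,0],"xyz": [0,-0.0032,0.0104],"fingers": 1},
    {"rotation": [0,0,0],"xyz": [0,-0.0026,0.0106],"fingers": 1},
    {"rotation": [0,0,0],"xyz": [0,-0.0021,0.0107],"fingers": 1},
    {"rotation": [0,0,0],"xyz": [0,-0.0016,0.0108],"fingers": 1},
    {"rotation": [0,0,0],"xyz": [0,-0.001,0.0108],"fingers": 1},
    {"rotation": [0,0,0],"xyz": [0,0,0],"fingers": 1},
    {"rotation": [0,0,0],"xyz": [0,0,0],"fingers": 1},
  ],
  newtons=35,
)

```text
time: 32.9
eef_pos: [524.4, -39.0, 124.7]
tool_rot: [-179.9, -0.2, 175.5]
contact_force: [-4.7, -4.3, -3.7]
finger_gap: 19.6
```

```bash
python3 look.py d2 side 180 340 90 210; python3 avg.py
```

```text
scale 5.0
avg [524.4 -38.9 125.2] std [0.  0.  0.1] case [  -0.6 -121.5  125.2] F [-3.1 -4.3 -3.4] rot [-179.9   -0.2  175.5] t 33.25
```

View pics/d2.png

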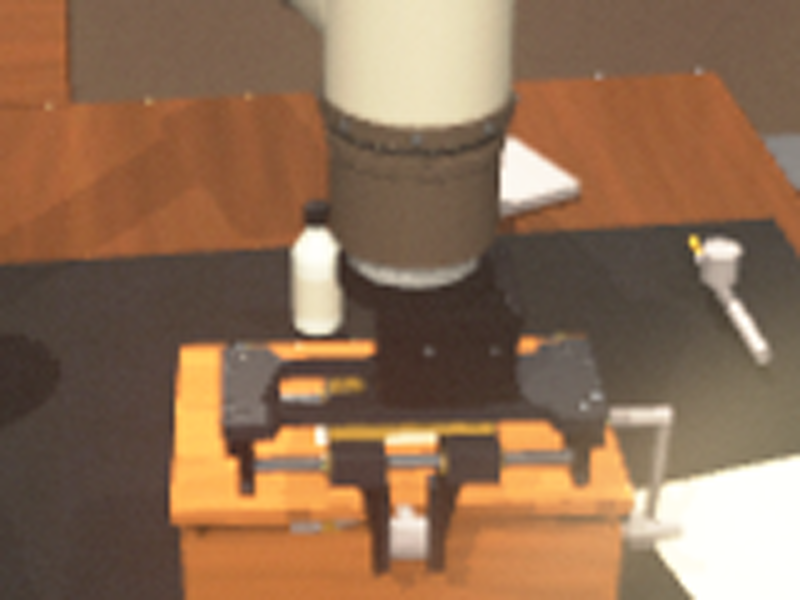

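>>> jog_arm(
  increments=[
    {"rotation": [0,0,0],"xyz": [0,-0.0003,0.004],"fingers": 1},
    {"rotation": [0,0,0],"xyz": [0,0,0.004],"fingers": 1},
    {"rotation": [0,0,0],"xyz": [0,0,0.004],"fingers": 1},
    {"rotation": [0,0,0],"xyz": [0,0,0.002],"fingers": 1},
    {"rotation": [0,0,0],"xyz": [0,0,0],"fingers": 1},
  ],
)

```text
time: 33.75
eef_pos: [524.3, -39.3, 111.3]
tool_rot: [-179.9, -0.2, 175.5]
contact_force: [-3.5, -5.8, -2.2]
finger_gap: 19.8
```

```bash
python3 avg.py
```

```text
avg [524.3 -39.3 111.4] std [0. 0. 0.] case [  -0.6 -121.9  111.4] F [-3.9 -4.9 -2.2] rot [-1.799e+02 -1.000e-01  1.755e+02] t 34.05
```

>>> jog_arm(
  increments=[
    {"rotation": [0,0,0],"xyz": [0,0,0.002],"fingers": 1},
    {"rotation": [0,0,0],"xyz": [0,0,0.0015],"fingers": 1},
    {"rotation": [0,0,0],"xyz": [0,0,0],"fingers": 1},
  ],
)

```text
time: 34.35
eef_pos: [524.4, -39.3, 110.0]
tool_rot: [-179.9, -0.1, 175.5]
contact_force: [-8.5, -4.1, 9.0]
finger_gap: 19.6
```

```bash
python3 avg.py
```

```text
avg [524.4 -39.3 110. ] std [0. 0. 0.] case [  -0.6 -121.8  110. ] F [-8.4 -4.   9.1] rot [-1.799e+02 -1.000e-01  1.755e+02] t 34.65
```

>>> jog_arm(
  increments=[
    {"rotation": [0,0,0],"xyz": [0,0,0],"fingers": 0.8},
    {"rotation": [0,0,0],"xyz": [0,0,0],"fingers": 0.5},
    {"rotation": [0,0,0],"xyz": [0,0,0],"fingers": 0.5},
    {"rotation": [0,0,0],"xyz": [0,0,0],"fingers": 0.5},
    {"rotation": [0,0,0],"xyz": [0,-0.002,-0.01],"fingers": 0.5},
    {"rotation": [0,0,0],"xyz": [0,-0.01,-0.03],"fingers": 0.5},
    {"rotation": [0,0,0],"xyz": [0,-0.02,-0.04],"fingers": 0.5},
    {"rotation": [0,0,0],"xyz": [0,-0.04,-0.03],"fingers": 0.5},
    {"rotation": [0,0,0],"xyz": [0,-0.045,0],"fingers": 0.5},
    {"rotation": [0,0,0],"xyz": [0,-0.045,0],"fingers": 0.5},
    {"rotation": [0,0,0],"xyz": [0,-0.045,0],"fingers": 0.5},
    {"rotation": [0,0,0],"xyz": [0,-0.045,0],"fingers": 0.5},
    {"rotation": [0,0,0],"xyz": [0,0,0],"fingers": 0.5},
    {"rotation": [0,0,0],"xyz": [0,0,0],"fingers": 0.5},
    {"rotation": [0,0,0],"xyz": [0,0,0],"fingers": 0.5},
  ],
)

```text
time: 36.15
eef_pos: [506.1, -289.5, 218.6]
tool_rot: [-180.0, 0.0, 175.6]
contact_force: [0.9, 0.6, -0.3]
finger_gap: 43.3
```

```bash
python3 look.py e1 side; python3 look.py e1t top
python3 - <<'E'
from h import *
for a,b in(("e1t","top0"),):
    A=dict(np.load(a+".npz"));B=dict(np.load(b+".npz"))
    for n,S in((a,A),(b,B)):
        X=cloud(S);m=(abs(X[...,0]-532)<90)&(abs(X[...,1]-82)<80)&(abs(X[...,2]-130)<20)
        q=X[m];c=np.linalg.lstsq(np.c_[q-q.mean(0)][:,:2],q[:,2]-q[:,2].mean(),rcond=None)[0];print(n,np.median(q[:,2]),"slopes",c)
        for nm,(x0,y0) in dict(cup=(702,-253),p1=(630,394),p2=(526,420)).items():
            q=X[(abs(X[...,0]-x0)<45)&(abs(X[...,1]-y0)<45)&(X[...,2]>15)];print(nm,len(q),q.mean(0).round(1) if len(q) else"")
E
```

```text
scale 1.5625
scale 1.5625
e1t 129.07822073853106 slopes [-0.00059313 -0.00111512]
cup 0 
p1 263 [628.2 392.   62.7]
p2 266 [524.7 416.4  63.3]
top0 129.08783828472357 slopes [-0.00021037 -0.00138198]
cup 286 [ 705.3 -255.7   41.2]
p1 262 [628.1 392.1  62.7]
p2 264 [524.7 416.5  63. ]
```

View pics/e1.png

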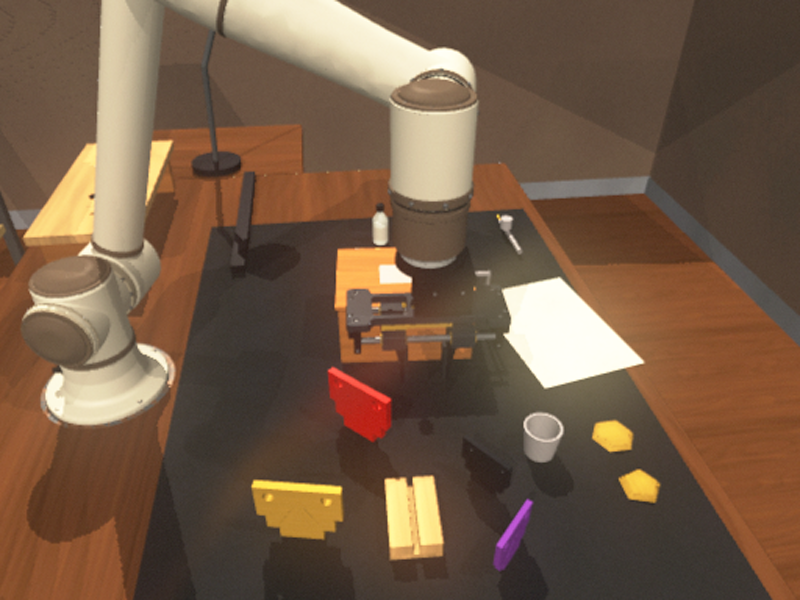

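View pics/e1t.png

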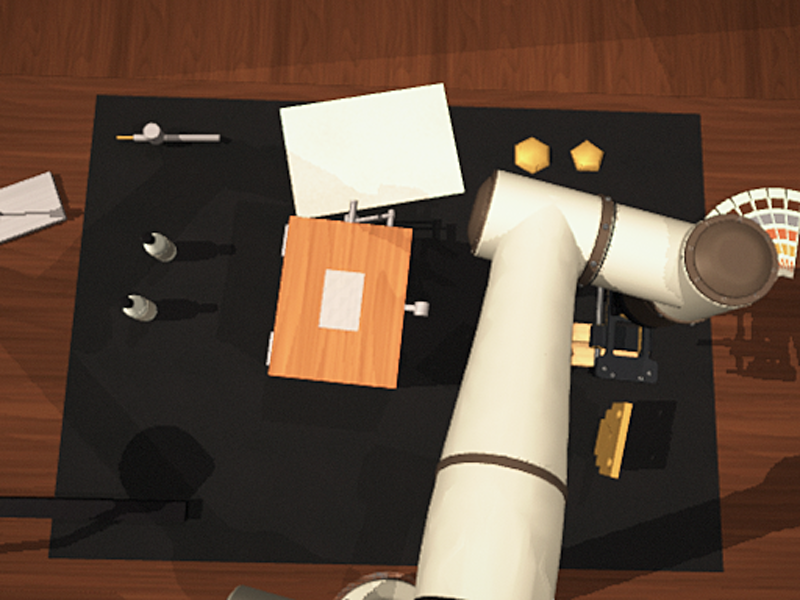

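The lid (340,300 in the top view) lies flat, with the same height and slopes as at the start. Bottles and cup stand where they were, and the gripper is clear of everything. I'm handing in now.

```bash
python3 -c "
from station import ctrl
print(ctrl.sign_off())"
```

```text
the job is handed in; nothing more can be done
None
```

The job is handed in at about 36 s of the 72 s allowed. The sign-off gave no verdict, so what follows rests on my own checks.

**What I did:**
- Raised the lid by its knob and lifted the knuckle until it hit its hard stop. Measured from the pictures, the knee was about 0.12 rad past straight; the lock threshold is 0.06.
- Picked the smaller gold shield from the rest, threaded both holes onto the pins without any contact force, and let go.
- Pushed the knuckle down to break the knee, then lowered the lid by the knob at about 0.5 rad/s until it met the rim (9 N). I then released it and moved the gripper clear.

**Last checks:**
- **Lid:** its height (129.1 mm) and slopes match the shut lid at the start to within 0.001 rad.
- **Shield:** it was last seen hanging on both pins with the lid at about 0.6 rad. With the lid shut it can't be seen, so its final position is inferred.
- **Bottles:** both are unmoved to within 0.2 mm.
- **Cup:** the arm hid it from the top camera at the end, so that check gave no reading. In the side picture it stands upright in its place.

**Disagreement:** the cameras and the known case geometry differed by 1–3 mm. I corrected the case position by about 2 mm before threading the shield.

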